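Load bag locks into the setting press's feed rail

ROBOT

A 6-joint arm with a two-finger parallel gripper is mounted at the origin on the work surface. World frame = base frame: x ahead of the robot, y to its left, z up, the work surface at z = 0. Lengths are in mm, angles in rad, forces in N, time in s.
With the tool pointing down it reaches from about 375 to 900 mm from the base axis. Payload 3.1 kg.
Tool frame: the origin (TCP) lies at the very end of the fingers, on their centre line; the grasp point (between the pads) lies 19 mm behind it; x points along the fingers, z is the direction in which the jaws open and shut, and the axes are right-handed (so a half turn about x gives the same grasp; the last joint's range is limited). The gripper opens to 87 mm and grips with 3 to 60 N. Pads are 19 mm wide; open, the fingers measure 117 mm over their backs; the gripper's body (75 mm by 190 mm) begins 51 mm behind the grasp point.
Start: joints at [-0.178, 0.527, 1.433, -0, 1.181, -0.178], TCP at [624.977, 0.034, 222.548] pointing down, gripper open.
Joint ranges: [-3.08, 3.08], [-0.75, 2.2], [0.22, 2.44], [-1.43, 4.57], [0, 2.65], [-2.85, 2.85]. Speed limits (rad/s): [2.79, 2.79, 3.14, 3.14, 3.14, 3.14].

INTERFACE

Orientations are given as [roll, pitch, yaw] about the fixed x, y, z axes, in that order (R = Rz(yaw) Ry(pitch) Rx(roll)).
In Python, from bench import arm, cams, job gives the robot as it stands.
- The arm moves only by the shell command python3 -m jog 'ROWS' [FORCE]. ROWS is JSON, a list of rows, each a list of 7 numbers: the shift along the tool's x, y, z in cm, then the turn, a rotation vector about the tool's x, y, z in degrees, then the opening, from 0 (shut) to 1 (fully open). A call has 1 to 5 rows; each row is the pose to reach, as a shift and turn from the pose commanded when the call began, along the tool's axes at that moment; what a row does not reach only later rows make up. A row lasts 1/8 s, in which the tool goes at most 62.5 mm and 10.7 degrees, less where a joint would pass 70% of its speed; a pose out of reach is approached as far as the arm can. A call with a gripper value outside its range is refused whole. The fingers move at their own pace and stop on an object; FORCE is the grip in N (left out, the last holds). Time passes only in rows, so rows that repeat a pose let the fingers close. It gives the time, the measured TCP pose, the force and the opening at its end, in the units of the state.
- arm.sense(): the state, without advancing time (a new reading comes with each control period).
- cams.read_camera(name): name is "scene" or "side" or "wrist"; returns a dict with "pixels" (420x560x3 uint8, blue, green, red), "range_z" (420x560 float32, mm along the optical axis (not along the pixel's ray), 0 where there is no reading), "fovy" (degrees; the focal length in pixels is half the picture's height over the tangent of half this angle, whatever the lens; pixels are square), "cx", "cy" (the principal point, pixels), "k1" (the pictures are not rectified: a ray, as slopes to the right and down, at radius r is drawn at 1 + k1 r^2 times it, then the intrinsics apply), "R" (3x3) and "t" (3): a world point X has camera coordinates R X + t. Camera axes: x right, y down, z forward; pixel columns grow to the right and rows downward; lengths in mm; the calibration is good to about 2 mm. A picture is of the moment at which its call begins.
- job.hand_in(): hands the job in, once; it reports no verdict.
The state is a dict: "clock": time; "joint_pos": joint angles; "dq": joint speeds; "joint_torque": joint torques, N m; "tool_pos": TCP position; "tool_rot": TCP orientation; "contact_force": force on the tool from outside, world axes, zero at the start; "wrist_torque": the same for the moment, N m; "opening": opening from 0.0 (shut) to 1.0 (fully open).
Only numpy, scipy, OpenCV 4.12 (cv2) and the standard library are available. Lean on these libraries where they do the work, as an engineer would, in place of code of your own. Each camera call takes 0.05 s, during which the arm holds its last target.

TASK

Load the two brass lock bodies from the wooden tray into the setting press's sloping feed rail, one behind the other, flat on their back plates and mouth end leading downhill, the same way round as the lock already in the press. Both must end fully down the rail, the first against the stop and the second against the first. Leave the tongue plate in the tray and the mallet, spool and jar as they are.

Things in the scene. Friction and masses are not known exactly. Their poses are not given: they have to be found in the camera images.
- lock_a: brass lock body, 90 g, lying flat in a tray trough, mouth either way: back plate 56 long (x) x 46 wide x 4 thick; on it a case 56 long x 34 wide, top 24 mm above the plate's underside, ends flush with the plate. Origin: centre of the plate's underside; z up; +x to the mouth end (dark slot in the end face, dark notch on top); a round steel button is on top near the -x end
- lock_b: the second lock body, the same in every way as lock_a (its own +x towards its own mouth end)
- tray: fixed wooden tray, 138 (x) x 168.5 (y) x 28 high. Three troughs along its x, 126 long, 49.5 wide, floor at 4 mm, centre lines y = -54.5, 0, 54.5, with 5 mm walls between them as high as the locks' tops: finger room only beyond a lock's two ends, none beside it. Origin: centre of the underside
- putdown (a point): middle of the green cutting mat (300 x 240 mm), right of the tray (-y): free flat bench for putting things down, to the touch at z = 0
- rail: fixed aluminium feed rail, a lipped channel sloping 0.35 rad. Frame: x across, y DOWNHILL, z square to the floor; origin mid-floor at the stop blade's uphill face, 110 mm over the bench. Inside 49.5 wide, 7 high; lips 2.5 thick leave a 38.5 slot: back plate runs under the lips, case stands out. Slick: a lock let go inside slides down. Lock at the stop: origin at y = -28, the next at -84, x = z = 0
- rail_mouth (a point): middle of the channel floor where the straight channel begins, open uphill: rail y = -176 mm. A flared mouth (about 68 wide) leads in from rail y = -197 mm. Along the rail the lip tops are 9.5 mm above the channel floor, the outside 55.5 wide; the stop blade stands 41 mm above the floor from rail y = 0 to 6 mm
- press: fixed hand setting press carrying the rail; origin on the bench under the stop, z up, y level in the downhill direction. Anvil nest at y = 140 mm with a fixed lock in it, mouth away from the rail; column at y = 240; the head, 226 to 284 mm high, overhangs from y = 117 on; a hand lever on its +x side reaches y = 277, 352 mm high
- tongue: bystander: flat brass tongue plate that mates with such a lock, about 62 x 34 x 4 mm, flat in the remaining trough; origin on the underside
- mallet: bystander: wooden mallet lying on the bench, head 56 mm dia x 115, handle 215 long; origin on the bench under the head's middle
- spool: bystander: white thread spool standing, 48 dia x 80 mm; origin at the centre of its underside
- jar: bystander: small glass jar standing, 52 dia x 62 mm; origin at the centre of its underside

How it is judged:
By the outcome, as a careful person would: the job done as asked, in the order asked, and still so for the second after the job is handed in, with the robot touching nothing.
It also fails if it takes over 72 s, if anything falls off the work surface, if the arm or the gripper's body presses on something with over 40 N, if the wrist force passes 120 N, or if a joint passes its speed limit or range.

## Working session

There is one attempt and no reset: what is moved stays moved. The work goes in short steps, Python scripts to look and compute and a shell command to move; the robot and the scene stay as the last step left them, time stands still between calls to the robot, and variables do not carry over. Pictures are saved under pics/ and viewed, and the job is handed in when it is done.

```bash
ls; mkdir -p pics; python3 - <<'E'
from bench import arm,cams,job
import cv2
print(arm.sense())
for n in ["scene","side","wrist"]:
    d=cams.read_camera(n)
    cv2.imwrite(f"pics/{n}0.png",d["pixels"])
    print(n,d["fovy"],d["cx"],d["cy"],d["k1"],d["R"],d["t"])
    import numpy as np; np.savez(f"pics/{n}0.npz",**d)
E
```

```text
pics
{'clock': 0.0, 'joint_pos': array([-1.78516468e-01,  5.28454142e-01,  1.43390210e+00,  1.23202059e-06,
        1.18140468e+00, -1.78504017e-01]), 'dq': array([ 0.00018726, -0.0019761 ,  0.00146349, -0.00152262, -0.00184525,
        0.000243  ]), 'joint_torque': array([-5.45745443e-04, -4.40045428e+01, -1.76593530e+01,  6.32597599e-02,
        5.83207863e-02, -1.53719384e-04]), 'tool_pos': array([6.24264455e+02, 1.52244663e-01, 2.21579098e+02]), 'tool_rot': array([2.96256343, 1.56862807, 2.96255051]), 'contact_force': array([-0.27085029, -0.24528032,  0.41443452]), 'wrist_torque': array([ 0.0115313 ,  0.00421025, -0.05972857]), 'opening': 1.0020989957852064}
scene 49.972549150233945 284.6121614210996 207.80994792547443 -0.020326003939410597 [[-0.59346091  0.80476122  0.01278755]
 [ 0.67041706  0.50305705 -0.54541229]
 [-0.44535953 -0.31510788 -0.83807035]] [ 330.95119885 -254.16470506 1604.93519646]
side 45.48379877389726 272.68219524419436 204.58565862272587 -0.12952474683681012 [[ 0.77195835 -0.63527416  0.0225179 ]
 [-0.29752338 -0.39238829 -0.87035123]
 [ 0.56174741  0.6651753  -0.49191633]] [-404.28794842  258.0224394   979.20204616]
wrist 63.49744501606946 277.20448038133605 207.51225448002842 0.02482090587929051 [[ 9.99997124e-01  7.94386261e-05 -2.39682583e-03]
 [ 6.87231413e-04 -9.67026618e-01  2.54674396e-01]
 [-2.29756339e-03 -2.54675311e-01 -9.67023892e-01]] [-624.32986613  -30.19835038  389.87906092]
```

View pics/scene0.png

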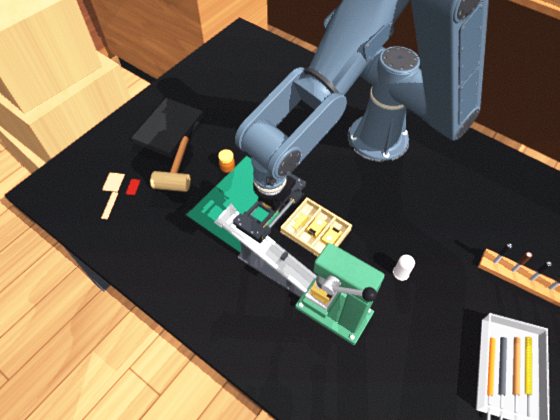

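View pics/side0.png

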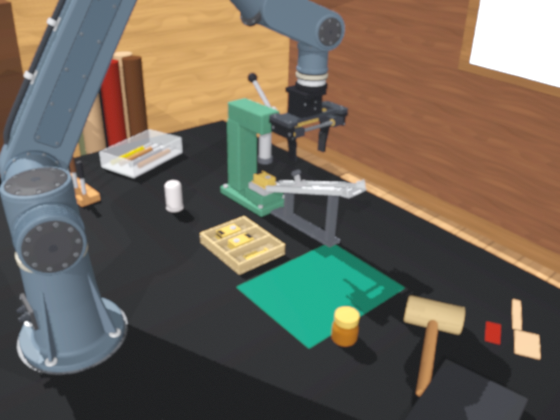

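View pics/wrist0.png

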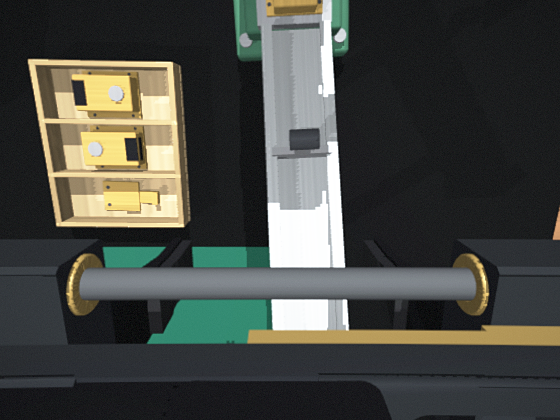

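The pictures show the tray left of the rail; two locks in it have opposite mouth directions. I'll enlarge the wrist view and measure.

```bash
cat > h.py <<'E'
import numpy as np, cv2
def load(n): return dict(np.load(f"pics/{n}.npz"))
def K(d):
    f=210/np.tan(np.radians(float(d["fovy"]))/2); return f
def ray(d,u,v):
    f=K(d); x=(u-float(d["cx"]))/f; y=(v-float(d["cy"]))/f
    k=float(d["k1"]); a,b=x,y
    for _ in range(10):
        s=1+k*(a*a+b*b); a,b=x/s,y/s
    return np.array([a,b,1.0])
def pt(d,u,v):
    ui,vi=int(round(u)),int(round(v))
    z=d["range_z"][max(0,vi-1):vi+2,max(0,ui-1):ui+2]; z=z[z>0]
    z=np.median(z); return d["R"].T@(ray(d,u,v)*z-d["t"])
def onz(d,u,v,h):
    r=d["R"].T@ray(d,u,v); c=-d["R"].T@d["t"]
    return c+r*(h-c[2])/r[2]
def proj(d,X):
    c=d["R"]@np.asarray(X,float)+d["t"]; a,b=c[0]/c[2],c[1]/c[2]
    s=1+float(d["k1"])*(a*a+b*b); f=K(d)
    return f*a*s+float(d["cx"]), f*b*s+float(d["cy"])
def crop(d,name,u0,v0,u1,v1,s):
    cv2.imwrite(f"pics/{name}.png",cv2.resize(d["pixels"][v0:v1,u0:u1],None,fx=s,fy=s,interpolation=cv2.INTER_CUBIC))
def cloud(d):
    v,u=np.mgrid[0:420,0:560]; f=K(d); x=(u-float(d["cx"]))/f; y=(v-float(d["cy"]))/f
    k=float(d["k1"]); a,b=x.copy(),y.copy()
    for _ in range(10):
        s=1+k*(a*a+b*b); a,b=x/s,y/s
    z=d["range_z"]; P=np.stack([a*z,b*z,z],-1)
    return (P-d["t"])@d["R"]
def grab(n,name):
    from bench import cams
    d=cams.read_camera(n); np.savez(f"pics/{name}.npz",**d); return d
E
python3 - <<'E'
from h import *
d=load("wrist0")
crop(d,"w0tray",20,50,200,240,3)
crop(d,"w0rail",220,0,360,240,2.5)
s=load("side0"); crop(s,"s0rail",180,60,400,260,3.5)
E
```

```text
(no output)
```

View pics/w0tray.png

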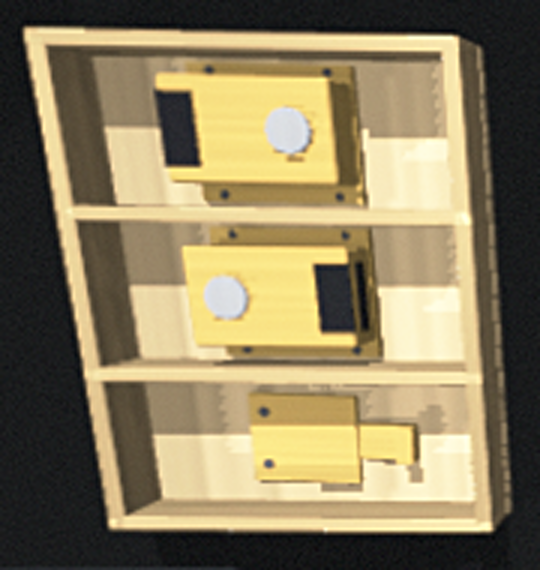

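View pics/w0rail.png

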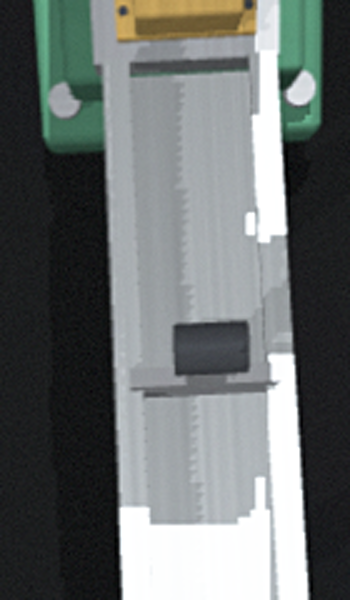

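View pics/s0rail.png

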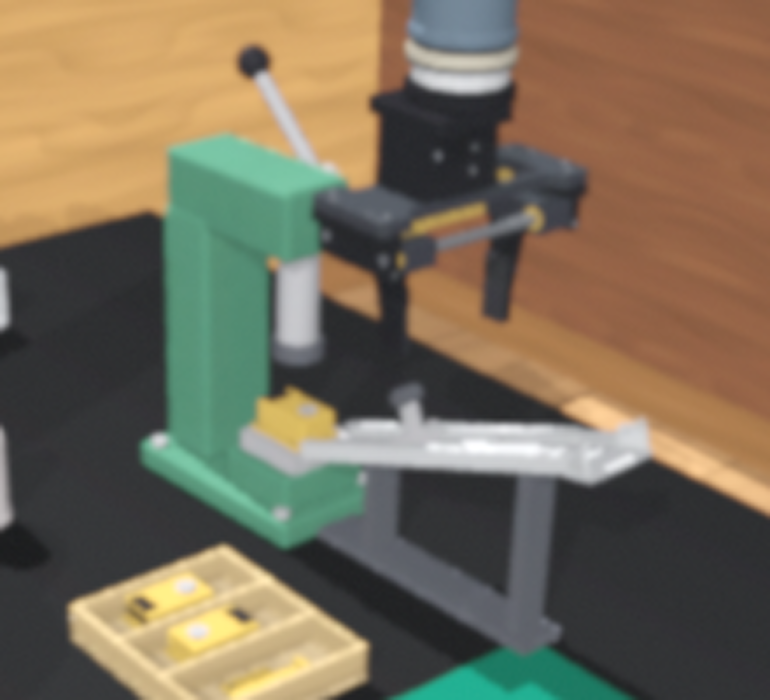

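Wrist view (image right = +x, up = +y): lock in the top trough has its mouth at −x (notch crop px ~(180,128)), lock in the middle trough mouth at +x (~(335,297)), tongue in the lowest. The rail runs along ±y, with the stop blade and dark knob at wrist px ~(304,150). Now to measure.

```bash
python3 - <<'E'
from h import *
np.set_printoptions(precision=1,suppress=True)
d=load("wrist0")
C=lambda u,v:(20+u/3,50+v/3)
Cr=lambda u,v:(220+u/2.5,v/2.5)
print("tray corners z28")
for n,p in dict(TL=(25,30),TR=(458,38),BR=(490,528),BL=(110,528)).items():
    print(n,onz(d,*C(*p),28),pt(d,*C(*p)))
print("lockTop case corners (z=28), TL,TR,BR,BL")
for p in [(155,73),(332,75),(337,184),(172,182)]: print(onz(d,*C(*p),28), pt(d,*C(*p)))
print("lockMid")
for p in [(183,246),(350,246),(355,346),(197,346)]: print(onz(d,*C(*p),28), pt(d,*C(*p)))
print("divider", onz(d,*C(268,213),28),onz(d,*C(287,374),28))
print("rail pts")
for p in [(130,60),(250,60),(190,140),(160,200),(230,200),(225,280),(160,300),(160,380),(260,380),(135,380),(275,380),(170,500),(230,500),(115,300),(125,450),(270,300)]:
    print(p,pt(d,*Cr(*p)))
E
```

```text
tray corners z28
TL [386.  122.5  28. ] [385.5 122.6  27.2]
TR [523.2 121.5  28. ] [521.8 122.2  23.1]
BR [521.5 -44.5  28. ] [521.1 -44.9  26.7]
BL [384.3 -44.4  28. ] [364.8 -53.7  -0.8]
lockTop case corners (z=28), TL,TR,BR,BL
[424.8 110.2  28. ] [411.4 112.9   4.3]
[481.5 110.1  28. ] [473.4 112.4   7.9]
[479.2  76.2  28. ] [478.   76.2  25.1]
[424.8  76.4  28. ] [410.9  76.9   3.3]
lockMid
[425.3  55.7  28. ] [412.3  54.8   4.9]
[481.3  56.   28. ] [474.7  55.3  11.6]
[479.3  22.   28. ] [477.9  21.6  24.6]
[425.   21.9  28. ] [424.2  21.7  26.7]
divider [455.1  66.7  28. ] [454.7  12.2  28. ]
rail pts
(130, 60) [620.1 145.8  67.5]
(250, 60) [658.6 142.2  82.1]
(190, 140) [640.  119.2  80.3]
(160, 200) [630.1 100.2  86.1]
(230, 200) [652.9 100.   87.9]
(225, 280) [651.2  74.8  96.4]
(160, 300) [630.1  68.6  98.5]
(160, 380) [629.8  45.1 121.6]
(260, 380) [660.2  45.2 122.5]
(135, 380) [622.2  45.1 122. ]
(275, 380) [664.9  45.1 121.9]
(170, 500) [633.2   7.3 121.2]
(230, 500) [652.2   7.4 121.7]
(115, 300) [615.8  68.6 108. ]
(125, 450) [619.1  24.  124.5]
(270, 300) [664.2  68.6 109.4]
```

```bash
cat >> h.py <<'E'
from scipy.spatial.transform import Rotation as Ro
def Rt(s): return Ro.from_euler("xyz",s["tool_rot"])
def goal(pos,R,quiet=False,base=None):
    """print shift(cm)/turn(deg) from commanded pose (approx measured) to goal pos, R (matrix)"""
    from bench import arm
    s=arm.sense(); T=Rt(s)
    sh=T.inv().apply(np.asarray(pos)-s["tool_pos"])/10
    tv=np.degrees((T.inv()*Ro.from_matrix(R)).as_rotvec())
    print("pos",s["tool_pos"].round(1),"shift",sh.round(2),"turn",tv.round(2),"rows>=",max(np.linalg.norm(sh)/6.25,np.linalg.norm(tv)/10.7).round(1))
def RX(x,z):
    x=np.array(x,float);x/=np.linalg.norm(x);z=np.array(z,float);z-=x*(x@z);z/=np.linalg.norm(z)
    return np.stack([x,np.cross(z,x),z],1)
E
python3 - <<'E'
from h import *
from bench import arm
s=arm.sense(); print(Rt(s).as_matrix().round(3))
goal([642,-180,245],RX([0,0,-1],[-1,0,0]))
goal([642,-180,245],RX([0,0,-1],[1,0,0]))
E
```

```text
[[-0.002 -0.     1.   ]
 [ 0.     1.     0.   ]
 [-1.     0.    -0.002]]
pos [6.244e+02 1.000e-01 2.218e+02] shift [ -2.33 -18.01   1.75] turn [-1.8e+02  2.0e-02 -1.5e-01] rows>= 16.8
pos [6.244e+02 1.000e-01 2.218e+02] shift [ -2.33 -18.01   1.75] turn [ 0.   -0.1  -0.01] rows>= 2.9
```

```bash
python3 -m jog '[[-2.3,-6,0.6,0,0,0,1],[-2.3,-12,1.2,0,0,0,1],[-2.3,-18,1.7,0,0,0,1],[-2.3,-18,1.7,0,0,0,1],[-2.3,-18,1.7,0,0,0,1]]'
python3 - <<'E'
from h import *
for n in ["wrist","scene","side"]:
    d=grab(n,n+"1"); cv2.imwrite(f"pics/{n}1.png",d["pixels"])
from bench import arm; print(arm.sense()["tool_pos"],arm.sense()["clock"])
E
```

```text
clock: 0.78
tool_pos: [641.4, -179.7, 244.9]
tool_rot: [2.364, 1.569, 2.363]
contact_force: [-0.0, 0.2, -0.3]
opening: 1.001
[ 641.77172577 -178.19676668  245.42752797] 0.925
```

View pics/wrist1.png

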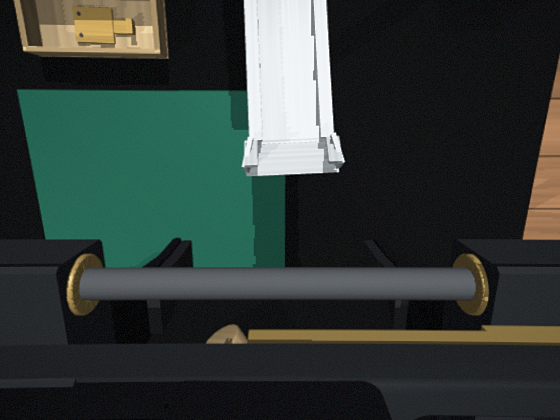

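View pics/side1.png

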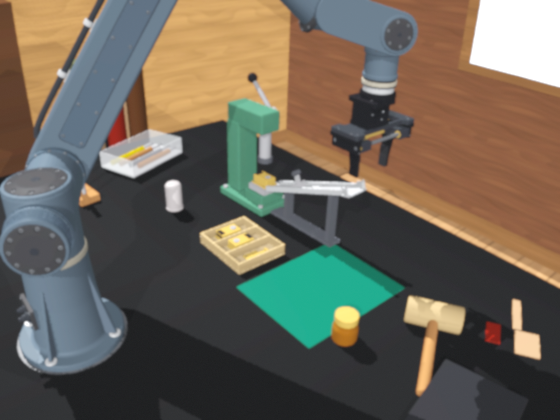

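The rail mouth shows at wrist px (245–343, 135–175). Fit it from depth.

```bash
python3 - <<'E'
from h import *
np.set_printoptions(precision=1,suppress=True,linewidth=200)
for n in ["wrist1","wrist0"]:
    d=load(n); P=cloud(d)[:236].reshape(-1,3); ok=d["range_z"][:236].ravel()>0
    P=P[ok]; P=P[(P[:,0]>600)&(P[:,0]<690)&(P[:,2]>70)]
    # floor: x 632..655
    F=P[(abs(P[:,0]-643)<12)&(P[:,2]<185)&(P[:,2]>85)]
    A=np.c_[F[:,0],F[:,1],np.ones(len(F))]
    w=np.ones(len(F),bool)
    for _ in range(15):
        c=np.linalg.lstsq(A[w],F[w,2],rcond=None)[0]; r=F[:,2]-A@c; w=abs(r)<max(2,2*np.median(abs(r)))
    print(n,c,"angle",np.arctan(c[1]),w.sum(),len(F),r[w].std(), "y at z=110:",(110-c[2]-c[0]*643)/c[1], "yrange",F[w][:,1].min(),F[w][:,1].max())
    h=(P[:,2]-(P@[c[0],c[1],0]+c[2]))*np.cos(np.arctan(c[1]))
    for y0 in np.arange(-170,140,12):
        s=(P[:,1]>=y0)&(P[:,1]<y0+6)
        if s.sum()<20: continue
        x=P[s,0];hh=h[s]
        up=x[(hh>5)&(hh<14)]; fl=x[abs(hh)<2.5]
        print(int(y0),"hi x L:",up[up<643].min() if (up<643).any() else None,up[up<643].max() if (up<643).any() else None,"R:",up[up>643].min() if (up>643).any() else None,up[up>643].max() if (up>643).any() else None,"floor",(fl.min(),fl.max()) if len(fl) else None, "hmed", np.median(hh[hh>5]) if (hh>5).any() else None)
E
```

```text
wrist1 [  0.   -0.4 112. ] angle -0.343621209925001 5452 6080 0.7606598756741032 y at z=110: 39.6440774156752 yrange -144.16151949262488 -28.70047193397094
-146 hi x L: 619.4857711847109 622.4354938505984 R: None None floor (np.float64(619.832654230912), np.float64(684.91923722785)) hmed 8.676951913264181
-134 hi x L: 620.892908351456 628.7818958995247 R: 673.9191539860462 682.2200493479945 floor (np.float64(628.5477745484907), np.float64(676.1360456603463)) hmed 14.824564328778088
-122 hi x L: 623.290735706897 631.8462977456956 R: 670.1705046050121 681.7299407181912 floor (np.float64(631.3165972995776), np.float64(671.2197421433376)) hmed 9.877410811422799
-110 hi x L: 623.012067039007 631.1574430074533 R: 669.4105908093786 678.1185888395468 floor (np.float64(631.250938521595), np.float64(670.6967160814854)) hmed 9.677001948388236
-98 hi x L: 622.2779114089465 630.4138534201085 R: 668.9643327367684 677.5977633656398 floor (np.float64(630.5074262910707), np.float64(670.0726897572637)) hmed 9.625728113508204
-86 hi x L: 621.6674872449452 630.2965175321498 R: 668.2805003907871 677.1003
[... 2582 characters left out ...]
.3144286550231 621.2635532307667 R: 660.1299622806044 668.5661050888325 floor (np.float64(621.9003011082344), np.float64(661.2483571293122)) hmed 9.446030334979293
106 hi x L: 613.2516846041001 621.2295271408418 R: 659.8667772118462 668.0036677122537 floor (np.float64(621.8840244322123), np.float64(660.5171892863206)) hmed 9.442279898349133
118 hi x L: 612.3652846405919 620.4098276763447 R: 659.1171330204086 667.3222895597016 floor (np.float64(621.0360886716034), np.float64(659.7384711621559)) hmed 9.451024844908112
130 hi x L: 612.3462236696486 620.3218414226019 R: 658.5114337231647 666.6454931280741 floor (np.float64(620.1968282091822), np.float64(659.1084228513757)) hmed 9.405200556688344
```

```bash
python3 - <<'E'
from h import *
goal([453,93,60],RX([0,0,-1],[1,-0.005,0]))
goal([453,93,10],RX([0,0,-1],[1,-0.005,0]))
E
```

```text
pos [ 641.8 -178.2  245.4] shift [ 18.57  27.14 -18.81] turn [ 0.39 -0.04 -0.04] rows>= 6.1
pos [ 641.8 -178.2  245.4] shift [ 23.57  27.14 -18.81] turn [ 0.39 -0.04 -0.04] rows>= 6.5
```

```bash
python3 -m jog '[[0,4.5,-3.2,0,0,0,0.9],[1,9,-6.4,0,0,0,0.9],[3,13.6,-9.6,0,0,0,0.9],[6,18,-12.8,0,0,0,0.9],[9,22.5,-15.8,0.2,0,0,0.9]]'
python3 -m jog '[[4,4.8,-3.1,0.2,0,0,0.9],[8,4.8,-3.1,0.2,0,0,0.9],[9.5,4.8,-3.1,0.2,0,0,0.9],[9.5,4.8,-3.1,0.2,0,0,0.9]]'
python3 - <<'E'
from h import *
d=grab("wrist","w2"); cv2.imwrite("pics/w2.png",d["pixels"])
d=grab("side","s2"); crop(d,"s2",160,60,360,300,3)
from bench import arm
for _ in range(1): print(arm.sense()["tool_pos"],arm.sense()["joint_pos"])
goal([453,93,10],RX([0,0,-1],[1,-0.005,0]))
E
```

```text
clock: 1.55
tool_pos: [482.7, 47.5, 155.5]
tool_rot: [0.031, 1.569, 0.029]
contact_force: [0.1, -0.0, 0.7]
opening: 0.9
clock: 2.05
tool_pos: [452.0, 94.4, 59.9]
tool_rot: [3.096, 1.568, 3.092]
contact_force: [-0.7, 0.4, -0.5]
opening: 0.9
[453.51017344  93.74924922  61.12159011] [-3.82311165e-02  6.04499150e-01  1.96770670e+00  8.95485655e-05
  5.68297614e-01 -3.25454744e-02]
pos [453.5  93.7  61.1] shift [ 5.11 -0.08 -0.06] turn [-0.04  0.06 -0.  ] rows>= 0.8
```

View pics/w2.png

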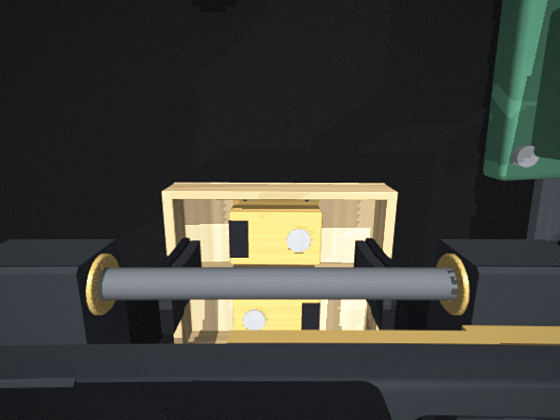

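View pics/s2.png

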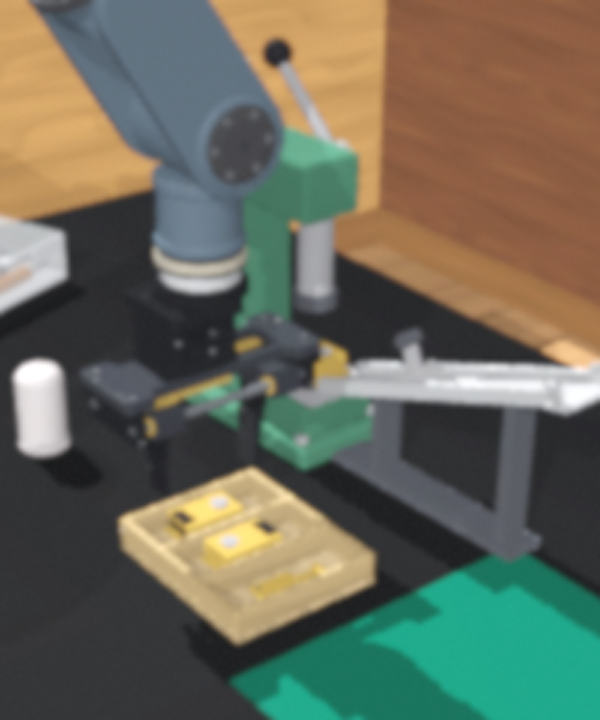

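Lock notch at (238,240), button (298,240), fingers straddling it evenly. Descend and grip.

```bash
python3 -m jog '[[2.5,0,0,0,0,0,0.9],[5,0,0,0,0,0,0.9],[5,0,0,0,0,0,0.9]]'
python3 -m jog '[[0,0,0,0,0,0,0.4],[0,0,0,0,0,0,0.4],[0,0,0,0,0,0,0.4]]' 25
python3 -m jog '[[0,0,0,0,0,0,0.4],[0,0,0,0,0,0,0.4]]' 25
```

```text
clock: 2.52
tool_pos: [453.1, 93.1, 10.5]
tool_rot: [3.097, 1.57, 3.09]
contact_force: [-0.3, -0.7, -0.8]
opening: 0.901
clock: 2.9
tool_pos: [452.8, 93.2, 11.3]
tool_rot: [-3.106, 1.571, -3.113]
contact_force: [-1.5, -0.0, 0.8]
opening: 0.648
clock: 3.15
tool_pos: [452.8, 93.2, 11.3]
tool_rot: [-2.97, 1.571, -2.977]
contact_force: [-1.6, -0.3, 6.5]
opening: 0.639
```

```bash
python3 -m jog '[[-2,0,0,0,0,0,0.4],[-6,0,0,0,0,0,0.4],[-12,0,0,0,0,0,0.4],[-18,0,0,0,0,0,0.4]]' 25
python3 - <<'E'
from h import *
O=np.array([643.8,38.5,110]);dd=np.array([-.0453,.999,0]);a=.35
Y=dd*np.cos(a)-np.array([0,0,np.sin(a)]);Z=dd*np.sin(a)+np.array([0,0,np.cos(a)])
X=np.cross(Y,Z);print(X,Y,Z)
d=grab("wrist","w3"); cv2.imwrite("pics/w3.png",d["pixels"])
d=grab("side","s3"); crop(d,"s3",160,60,360,300,3)
goal(O+Y*-255+Z*7.5,RX(-Z,-Y))
E
```

```text
clock: 3.65
tool_pos: [452.7, 93.1, 192.2]
tool_rot: [3.029, 1.57, 3.022]
contact_force: [1.0, 0.3, -1.0]
opening: 0.643
[0.999  0.0453 0.    ] [-0.04255358  0.93843334 -0.34289781] [-0.01553327  0.34255491  0.93937271]
pos [457.5  93.2 196.4] shift [ -0.5  -29.01  19.9 ] turn [ 85.92 -15.34 -15.83] rows>= 8.3
```

View pics/w3.png

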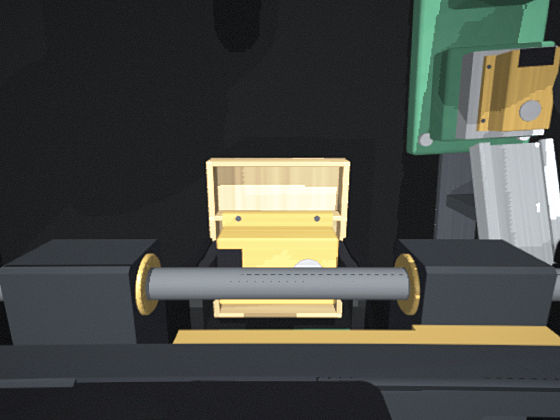

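View pics/s3.png

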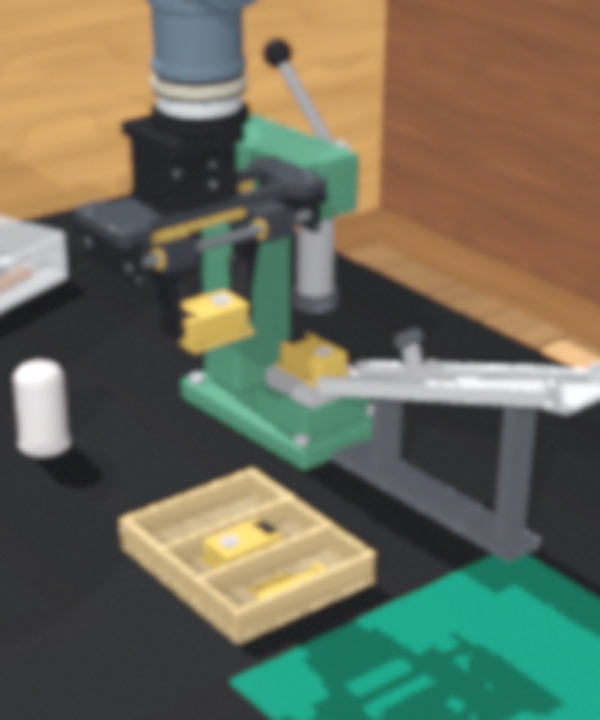

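```bash
python3 -m jog '[[-1,-5.5,0,9.4,-1.7,-1.7,0.4],[-2,-11,0,18.8,-3.4,-3.5,0.4],[-3,-16.5,1,28.2,-5,-5.2,0.4],[-4,-22,3,37.6,-6.7,-6.9,0.4],[-4,-27,6,47,-8.4,-8.7,0.4]]' 25
python3 - <<'E'
from h import *
O=np.array([643.8,38.5,110]);dd=np.array([-.0453,.999,0]);a=.35
Y=dd*np.cos(a)-np.array([0,0,np.sin(a)]);Z=dd*np.sin(a)+np.array([0,0,np.cos(a)])
goal(O+Y*-275+Z*27.5,RX(-Z,-Y))
E
```

```text
clock: 4.38
tool_pos: [510.9, -179.1, 230.5]
tool_rot: [-0.388, 1.365, -1.225]
contact_force: [-0.2, 0.0, -1.9]
opening: 0.64
pos [ 510.9 -179.1  230.5] shift [ 1.63  8.69 11.81] turn [38.75 -7.23 -6.32] rows>= 3.7
```

```bash
python3 -m jog '[[0.4,2.2,3,9.7,-1.8,-1.6,0.4],[0.8,4.4,6,19.4,-3.6,-3.2,0.4],[1.2,6.5,9,29,-5.4,-4.8,0.4],[1.6,8.7,11.8,38.7,-7.2,-6.3,0.4],[1.6,8.7,11.8,38.7,-7.2,-6.3,0.4]]' 25
python3 - <<'E'
from h import *
O=np.array([643.8,38.5,110]);dd=np.array([-.0453,.999,0]);a=.35
Y=dd*np.cos(a)-np.array([0,0,np.sin(a)]);Z=dd*np.sin(a)+np.array([0,0,np.cos(a)])
from bench import arm
d=grab("wrist","w4"); cv2.imwrite("pics/w4.png",d["pixels"])
d=grab("side","s4"); crop(d,"s4",260,60,460,260,3)
s=arm.sense();print(s["joint_pos"],Rt(s).as_matrix().round(3),RX(-Z,-Y).round(3))
goal(O+Y*-255+Z*7.5,RX(-Z,-Y))
E
```

```text
clock: 5.0
tool_pos: [657.6, -206.8, 227.9]
tool_rot: [-0.005, 1.223, -1.521]
contact_force: [-0.5, 1.0, -0.7]
opening: 0.637
[-0.32621106  0.5863043   1.35568857 -0.36441069  1.09868336  1.34031076] [[ 0.014  0.999  0.053]
 [-0.34   0.054 -0.939]
 [-0.94  -0.005  0.34 ]] [[ 0.016  0.999  0.043]
 [-0.343  0.045 -0.938]
 [-0.939  0.     0.343]]
pos [ 654.5 -206.6  228.3] shift [ 1.96  0.06 -1.6 ] turn [ 0.57 -0.18  0.09] rows>= 0.4
```

View pics/w4.png

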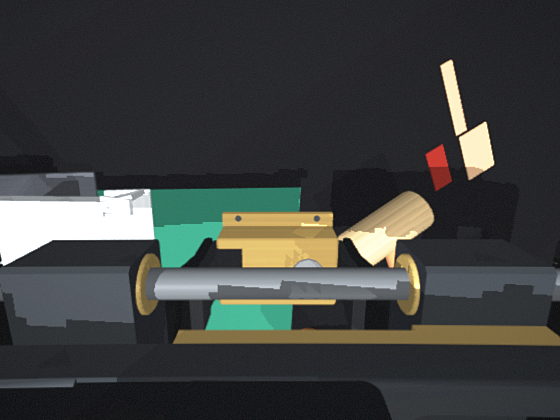

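View pics/s4.png

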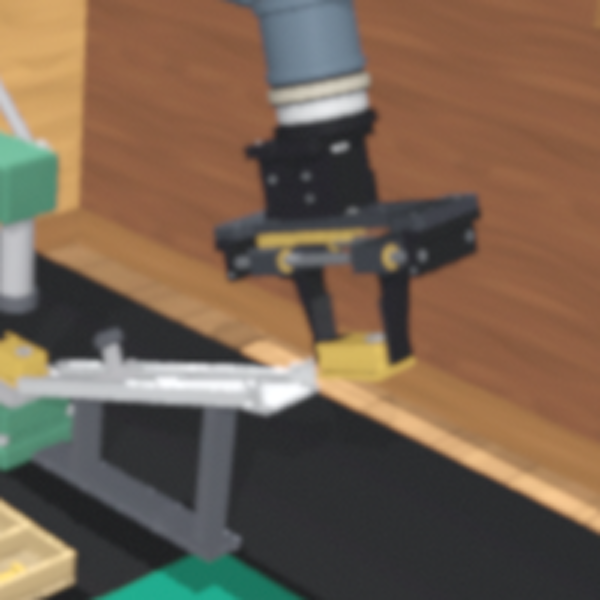

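```bash
python3 - <<'E'
from h import *
from bench import arm
np.set_printoptions(precision=1,suppress=True,linewidth=160)
d=load("w4"); s=arm.sense(); T=Rt(s)
P=cloud(d); 
for (u,v) in [(230,216),(260,216),(300,216),(325,216),(260,238),(320,238),(260,252),(330,252),(255,262),(290,262),(250,302),(300,302)]:
    p=P[v,u]; print((u,v),p,T.inv().apply(p-s["tool_pos"]))
crop(d,"w4c",60,160,360,310,2.6)
E
```

```text
(230, 216) [ 678.6 -183.5  217.2] [  3.   25.3 -24.3]
(260, 216) [ 679.1 -198.   221.3] [ 4.  25.  -9.2]
(300, 216) [ 680.  -217.2  227.7] [ 4.5 24.9 11.1]
(325, 216) [ 680.8 -229.   232.4] [ 4.2 25.  23.8]
(260, 238) [ 674.2 -192.3  240.2] [-15.8  20.3  -8.3]
(320, 238) [ 675.4 -218.2  249. ] [-15.2  20.1  19. ]
(260, 252) [ 667.4 -192.6  240.2] [-15.8  13.5  -8.4]
(330, 252) [ 669.2 -222.5  251.6] [-16.3  13.7  23.6]
(255, 262) [ 662.6 -190.4  240.2] [-16.6   8.9 -10.7]
(290, 262) [ 662.9 -206.1  244.4] [-15.2   8.3   5.4]
(250, 302) [ 641.4 -189.3  238.2] [-15.4 -12.2 -13.5]
(300, 302) [ 642.7 -211.8  246.5] [-15.5 -12.2  10.4]
```

View pics/w4c.png

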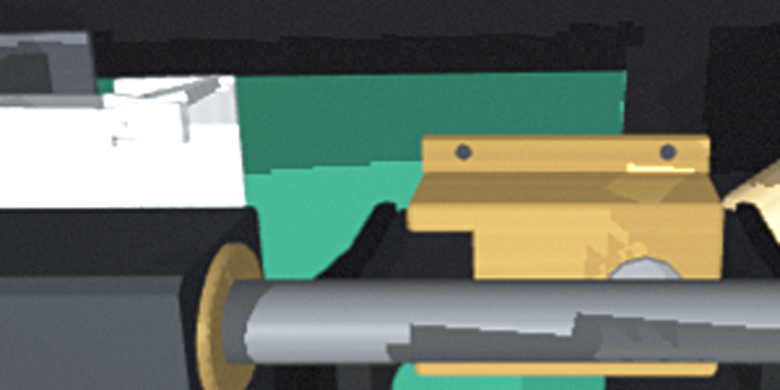

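```bash
python3 - <<'E'
from h import *
from bench import arm
np.set_printoptions(precision=1,suppress=True,linewidth=160)
O=np.array([643.8,38.5,110]);dd=np.array([-.0453,.999,0]);a=.35
Y=dd*np.cos(a)-np.array([0,0,np.sin(a)]);Z=dd*np.sin(a)+np.array([0,0,np.cos(a)]);X=np.cross(Y,Z)
M=np.stack([X,Y,Z],1)
d=load("w4"); P=(cloud(d)-O)@M
print("lock columns: v, rail coords")
for u in (240,260,300,320):
  for v in list(range(208,242,2))+list(range(298,310,2)): 
    q=P[v,u]
    if q[2]>-20: print(u,v,q)
print("rail")
for u in (20,60,90,105,115,125,135,145):
  for v in range(170,240,4):
    q=P[v,u]
    if abs(q[0])<60 and q[2]>-15: print(u,v,q)
E
```

```text
lock columns: v, rail coords
240 212 [  25.9 -251.2   20.8]
240 214 [  25.6 -251.5   23.3]
240 216 [  24.4 -251.4   22.7]
240 218 [  23.2 -251.3   22.3]
240 220 [  22.1 -251.3   22.1]
240 222 [  21.2 -251.3   22.7]
240 224 [  20.1 -251.3   22.9]
240 226 [  20.1 -251.7   26. ]
240 228 [  19.9 -252.    28.7]
240 230 [  20.  -252.3   32.1]
240 232 [  19.8 -252.6   34.6]
240 234 [  19.8 -252.9   37.2]
240 236 [  19.9 -253.2   40.5]
240 238 [  19.5 -253.4   42.1]
240 240 [  19.2 -253.6   43.9]
240 298 [  29.4 -261.2  112.8]
240 300 [ -11.5 -252.9   42.9]
240 302 [ -12.3 -253.    43.2]
260 212 [  26.  -261.5   20.6]
260 214 [  25.4 -261.5   22.3]
260 216 [  24.5 -261.6   23. ]
260 218 [  23.3 -261.5   22.3]
260 220 [  22.8 -261.6   24.3]
260 222 [  21.6 -261.6   23.6]
260 224 [  20.4 -261.6   23.3]
260 226 [  20.1 -261.7   25.8]
260 228 [  19.9 -261.8   28.3]
260 230 [  20.5 -262.1   33.3]
260 232 [  19.9 -262.1   34.6]
260 234 [  19.9 -262.3   37.4]
260 236 [  19.9 -262.4   40. ]
260 238 [  19.9 -262.6   42.8]
260 240 [  18.6 -262.5   42. ]
260 298 [  29.9 -266.2  113.6]
260 300 [ -11.8 -
[... 3439 characters left out ...]
4.7 -187.9   -3.2]
135 206 [  22.3 -187.7   -3.1]
135 210 [  19.6 -187.    -4.2]
135 214 [  17.3 -186.9   -3.8]
135 218 [  15.2 -187.1   -2.7]
135 222 [  12.7 -186.9   -2.8]
135 226 [  10.3 -186.7   -2.6]
135 230 [   7.6 -186.2   -3.3]
135 234 [   5.7 -186.8   -1.4]
135 238 [   2.8 -185.9   -2.7]
145 190 [  31.8 -194.1   -3.5]
145 194 [  29.4 -193.9   -3.6]
145 198 [  26.6 -192.9   -5.5]
145 202 [  24.3 -192.9   -5. ]
145 206 [  21.8 -192.5   -5.4]
145 210 [  19.8 -193.    -3.7]
145 214 [  17.1 -192.4   -4.7]
145 218 [  14.9 -192.5   -3.9]
145 222 [  12.5 -192.4   -3.4]
145 226 [  10.2 -192.4   -2.9]
145 230 [   7.4 -191.8   -3.9]
145 234 [   4.9 -191.6   -3.9]
145 238 [   2.4 -191.4   -3.8]
```

The view puts lock and rail in one frame: the lock sits +3.0 mm across (case side at 20.0 instead of 17) and its underside is 18.4 above the floor; yaw is off by ~0.5°. I'll correct that, then check again.

```bash
python3 -m jog '[[0.8,-0.3,0,0.5,0,0,0.4],[1.7,-0.3,0,0.5,0,0,0.4],[1.7,-0.3,0,0.5,0,0,0.4],[1.7,-0.3,0,0.5,0,0,0.4]]' 25
cat >> h.py <<'E'
O=np.array([643.8,38.5,110]);dd=np.array([-.0453,.999,0]);a=.35
Y=dd*np.cos(a)-np.array([0,0,np.sin(a)]);Z=dd*np.sin(a)+np.array([0,0,np.cos(a)]);X=np.cross(Y,Z)
M=np.stack([X,Y,Z],1)
E
python3 - <<'E'
from h import *
from bench import arm
np.set_printoptions(precision=1,suppress=True,linewidth=160)
d=grab("wrist","w5"); cv2.imwrite("pics/w5.png",d["pixels"])
P=(cloud(d)-O)@M
for u in (240,280,320):
  q=P[190:246,u]; q=q[(q[:,2]>-20)&(abs(q[:,0])<40)]
  print(u,"top z",np.median(q[-6:,2]),"side x",np.median(q[(q[:,2]<q[-1,2]-4)&(q[:,2]>q[-1,2]-15)][:,0]), "platetop z, y",np.median(q[3:6],0))
for u in (20,50,80):
  q=P[170:246,u]; q=q[(abs(q[:,0])<40)]
  print(u,"lip x max",q[(q[:,2]>3)][:,0].max(),q[(q[:,2]>6)][:,0].min(),"lip z",np.median(q[q[:,2]>6][:,2]),"floor",np.median(q[abs(q[:,0])<15][:,2]))
s=arm.sense();print(s["contact_force"],(s["tool_pos"]-O)@M)
goal(O+Y*-140+Z*10,RX(-Z,-Y))
E
```

```text
clock: 5.6
tool_pos: [652.8, -213.4, 214.5]
tool_rot: [0.006, 1.222, -1.521]
contact_force: [0.2, 0.1, -0.2]
opening: 0.639
240 top z 27.8600000980461 side x 14.83843817874583 platetop z, y [  19.5 -253.     7.8]
280 top z 27.650081975725932 side x 14.939035828277762 platetop z, y [  19.3 -273.4    7.1]
320 top z 27.858528155833874 side x 14.799621764527593 platetop z, y [  19.3 -293.7    7.7]
20 lip x max 27.68535024341792 19.337436783551954 lip z 9.162130365522412 floor -0.8194710380017802
50 lip x max 36.27762129809425 19.6694525027132 lip z 9.447974794975625 floor -1.6641336796857762
80 lip x max 36.13982076047449 19.711395878683327 lip z 10.036290000455892 floor -1.2233682013851652
[-0.2  0.5 -1.3] [  -2.2 -272.7   11.9]
pos [ 653.  -213.4  214.7] shift [  0.2   0.2 -13.3] turn [-0.1 -0.1 -0.1] rows>= 2.1
```

View pics/w5.png

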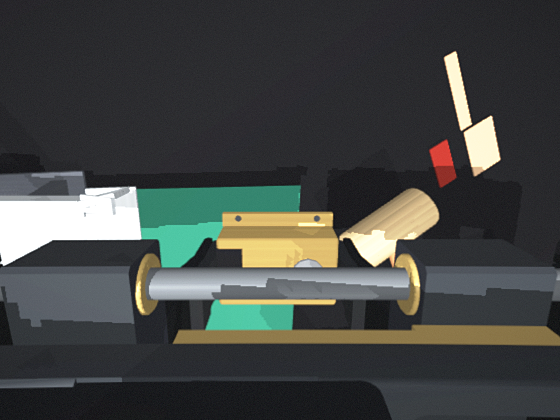

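```bash
python3 -m jog '[[0.13,0.2,-1.5,0,0,0,0.4],[0.25,0.2,-2.5,0,0,0,0.4],[0.25,0.2,-2.5,0,0,0,0.4],[0.25,0.2,-2.5,0,0,0,0.4]]' 25
cat > m.py <<'E'
from h import *
from bench import arm
import sys
np.set_printoptions(precision=1,suppress=True,linewidth=160)
n=sys.argv[1]
d=grab("wrist",n); cv2.imwrite(f"pics/{n}.png",d["pixels"])
P=(cloud(d)-O)@M
for u in (240,280,320):
  q=P[190:246,u]; q=q[(q[:,2]>-20)&(abs(q[:,0])<40)]
  print(u,"top z",np.median(q[-6:,2]),"side x",np.median(q[(q[:,2]<q[-1,2]-4)&(q[:,2]>q[-1,2]-15)][:,0]), "platetop z, y",np.median(q[3:6],0))
for u in (10,30,50,80,110):
  q=P[170:246,u]; q=q[(abs(q[:,0])<40)]
  try: print(u,q[-1,1],"lip x max",q[(q[:,2]>3)][:,0].max(),q[(q[:,2]>6)][:,0].min(),"lip z",np.median(q[q[:,2]>6][:,2]),"floor",np.median(q[abs(q[:,0])<15][:,2]))
  except Exception as e: print(e)
s=arm.sense();print(s["clock"],s["contact_force"],(s["tool_pos"]-O)@M)
goal(O+Y*-140+Z*10,RX(-Z,-Y))
E
python3 m.py w6
```

```text
clock: 6.15
tool_pos: [654.1, -190.2, 203.5]
tool_rot: [0.006, 1.222, -1.52]
contact_force: [-0.7, -0.5, -1.5]
opening: 0.642
240 top z 25.331224846248166 side x 17.153601106581327 platetop z, y [  22.  -227.6    5.8]
280 top z 25.800420375013523 side x 17.253123448221718 platetop z, y [  22.  -247.9    5.8]
320 top z 25.214255078997752 side x 17.49387708201384 platetop z, y [  22.2 -268.1    6.5]
10 -106.35438861648967 lip x max 27.803819164911623 19.36684983098152 lip z 9.115216936217044 floor -0.8970809800779692
30 -115.31360426369237 lip x max 27.76657331410527 19.331503730146768 lip z 9.10094237762577 floor -1.1390386383473832
50 -187.61854162185813 lip x max 38.20707874630545 19.548711727905086 lip z 9.444062853784224 floor -124.7915618491316
80 -196.04680049700713 lip x max 38.479286240500954 19.43600736396919 lip z 9.282054862853943 floor -77.2506681077178
110 -203.23780632588475 lip x max 38.42189981295017 19.49593298136918 lip z 9.385123165530377 floor -141.64064530504018
6.2 [-0.9 -0.4 -0.7] [  -0.  -247.5    9.3]
pos [ 654.2 -190.5  203.6] shift [ -0.1  -0.  -10.8] turn [-0.1 -0.1 -0.1] rows>= 1.7
```

Aligned within 0.3 mm. Slide in gently.

```bash
python3 -m jog '[[0,0,-1.5,0.2,0,0,0.4],[0,0,-3,0.2,0,0,0.4],[0,0,-4,0.2,0,0,0.4],[0,0,-5,0.2,0,0,0.4],[0,0,-5.5,0.2,0,0,0.4]]' 25; python3 m.py w7 | tail -2
```

```text
clock: 6.82
tool_pos: [651.6, -138.0, 184.4]
tool_rot: [0.008, 1.222, -1.521]
contact_force: [0.3, -0.1, -0.4]
opening: 0.641
6.875 [-0.5  0.6 -0.7] [  -0.2 -191.     9.3]
pos [ 651.5 -137.6  184.2] shift [-0.1  0.  -5.1] turn [-0.2 -0.1 -0.1] rows>= 0.8
```

View pics/w7.png

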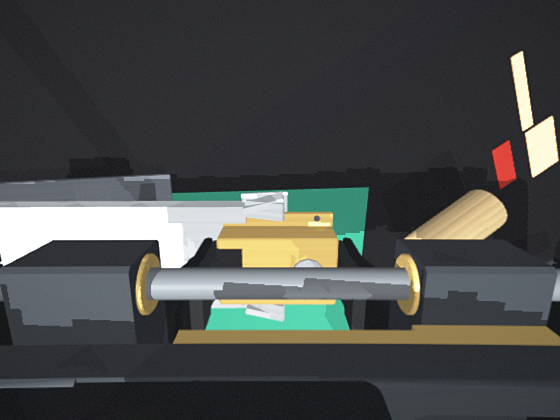

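Lock front is under the flare, no contact force; plate passes under the lips. Continue.

```bash
python3 -m jog '[[0,0,-1.2,0,0,0,0.4],[0,0,-2.4,0,0,0,0.4],[0,0,-3.6,0,0,0,0.4],[0,0,-4.8,0,0,0,0.4],[0,0,-4.8,0,0,0,0.4]]' 25; python3 m.py w8 | tail -2; python3 -c "
from h import *
d=grab('side','s8');crop(d,'s8',240,100,420,250,4)"
```

```text
clock: 7.5
tool_pos: [649.5, -92.5, 167.7]
tool_rot: [0.006, 1.222, -1.523]
contact_force: [0.7, 0.2, -0.8]
opening: 0.647
7.55 [-0.5  1.1 -1.8] [   0.1 -143.8    9.3]
pos [649.8 -93.2 168.1] shift [-0.1 -0.  -0.4] turn [-0.2 -0.1 -0.1] rows>= 0.1
```

View pics/w8.png

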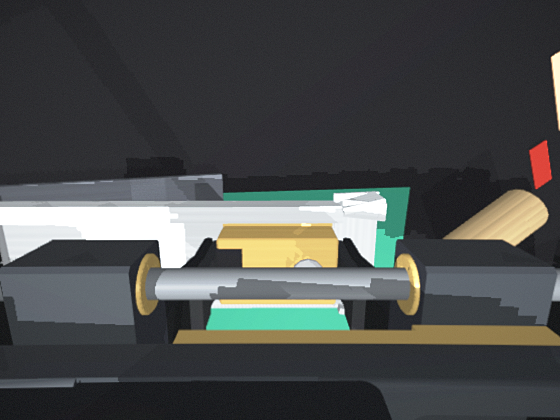

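View pics/s8.png

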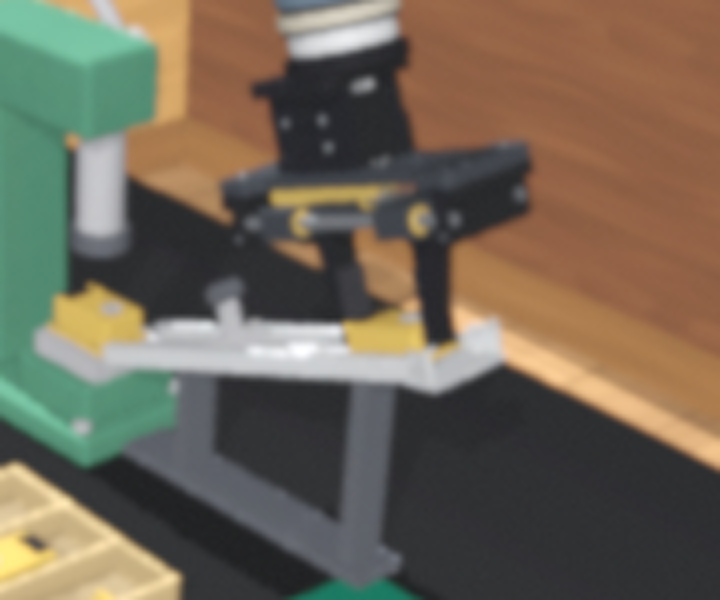

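```bash
python3 -m jog '[[0,0,-1,0,0,0,0.4],[0,0,-2,0,0,0,0.4],[0,0,-2,0,0,0,0.8],[0,0,-2,0,0,0,0.8],[0,0,-2,0,0,0,0.8]]' 25; python3 -m jog '[[-1.5,0,0,0,0,0,0.8],[-4,0,0,0,0,0,0.8],[-8,0,1,0,0,0,0.8],[-12,0,2,0,0,0,0.8],[-12,0,2,0,0,0,0.8]]' 25;  python3 -c "
from h import *
d=grab('side','s9');crop(d,'s9',240,100,420,250,4)
d=grab('wrist','w9');cv2.imwrite('pics/w9.png',d['pixels'])"
```

```text
clock: 8.22
tool_pos: [649.4, -75.3, 161.8]
tool_rot: [0.011, 1.222, -1.519]
contact_force: [-0.1, 0.2, -0.1]
opening: 0.79
clock: 8.85
tool_pos: [650.5, -52.6, 287.0]
tool_rot: [0.041, 1.22, -1.49]
contact_force: [-0.0, -0.4, -0.3]
opening: 0.8
```

View pics/s9.png

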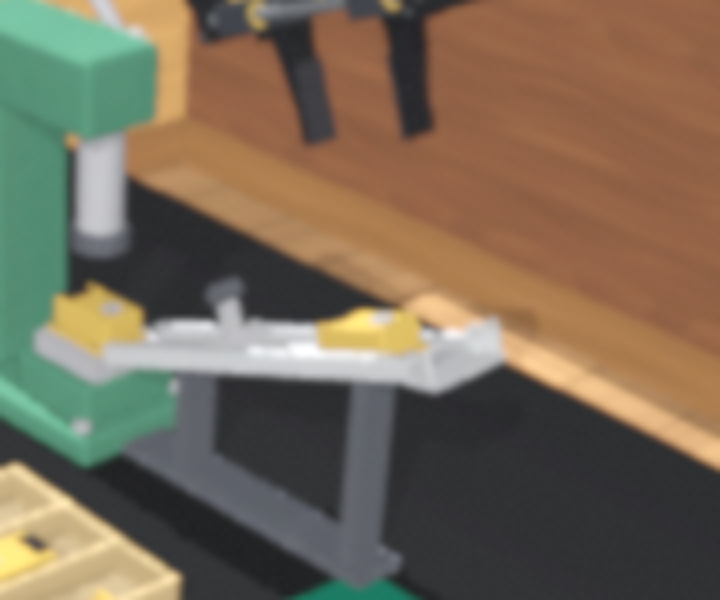

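View pics/w9.png

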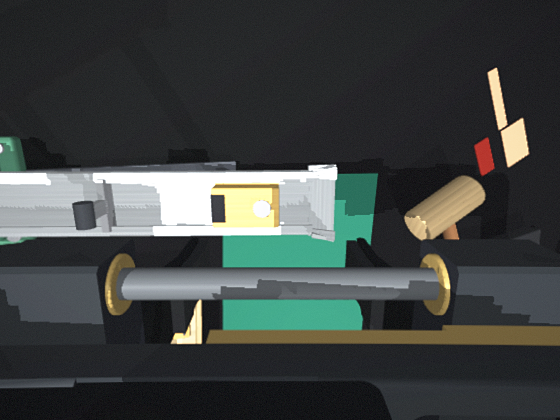

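```bash
python3 -m jog '[[0,0,0,0,0,0,0.8],[0,0,0,0,0,0,0.8],[0,0,0,0,0,0,0.8]]';  python3 -c "
from h import *
np.set_printoptions(precision=1,suppress=True)
d0=load('w9');print((pt(d0,262,209)-O)@M)
d=grab('wrist','w10');cv2.imwrite('pics/w10.png',d['pixels']);crop(d,'w10c',60,140,360,250,2.6)
for n in ('w9','w10'):
  P=(cloud(load(n))-O)@M; q=P[150:245].reshape(-1,3); q=q[(abs(q[:,0])<12)&(q[:,2]>20)&(q[:,2]<30)]; print(n,q[:,1].min(),q[:,1].max(), np.percentile(q[:,1],[2,98]))
"
```

```text
clock: 9.32
tool_pos: [647.5, -52.9, 280.0]
tool_rot: [0.004, 1.222, -1.526]
contact_force: [0.3, -0.4, 0.4]
opening: 0.801
[  -0.2 -132.1   26.1]
w9 -145.3000945699506 6.352627828157747 [-144.4    1.6]
w10 -145.6721792848634 6.541471797751365 [-144.8    1.6]
```

View pics/w10c.png

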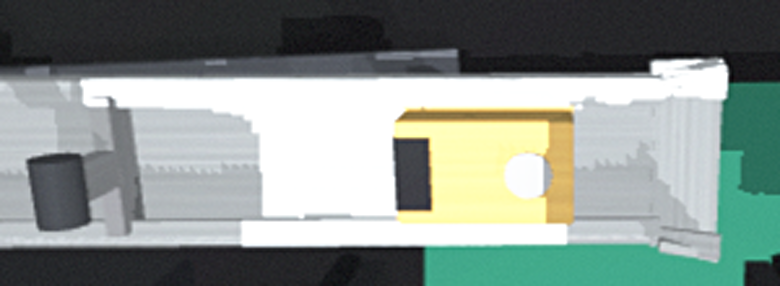

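The first lock hangs at rail y ≈ −117 rather than sliding. Check its attitude, then push from behind with closed fingers.

```bash
python3 -c "
from h import *
np.set_printoptions(precision=2,suppress=True)
d=load('w10');P=(cloud(d)-O)@M
q=P[150:245].reshape(-1,3); q=q[(abs(q[:,0])<25)&(q[:,2]>18)&(q[:,2]<32)&(q[:,1]<-60)]
b=q[(q[:,2]>22)&(abs(q[:,0])<15)]
c=np.linalg.lstsq(np.c_[b,np.ones(len(b))][:,[0,1,3]],b[:,2],rcond=None)[0];print('slopes x,y',c, len(b))
top=q[q[:,2]>22]
for y0 in (-140,-130,-115,-100,-92): 
  s=top[abs(top[:,1]-y0)<3]; print(y0,s[:,0].min(),s[:,0].max(),np.median(s[:,2]))
q=P[150:245].reshape(-1,3)
for y0 in (-160,-120,-75,-40):
  s=q[abs(q[:,1]-y0)<3]; l=s[(s[:,2]>6)&(s[:,2]<13)]; f=s[(abs(s[:,2])<4)&(abs(s[:,0])<18)]
  print(y0,'lip',l[:,0].min(),l[:,0].max(),np.median(l[:,2]),'floor',np.median(f[:,2]) if len(f) else None)
from bench import arm
s=arm.sense(); print((s['tool_pos']-O)@M)
for g in ([-195,60],[-195,14],[-164,14]): goal(O+Y*g[0]+Z*g[1],RX(-Z,-Y))
"
```

```text
slopes x,y [-0.   -0.01 23.39] 2468
-140 -16.788923217815604 16.891871883638917 23.766842529800865
-130 -16.882821298999954 17.09060841837482 24.391738901186322
-115 -16.805166042444082 17.005639786374253 23.752917806839047
-100 -16.73826592864194 17.088041894119655 23.941651386160114
-92 -16.611669377968095 17.266516095950408 23.965649613045514
-160 lip -27.97048230671338 27.75187988103529 9.287883922829854 floor -0.183489268353342
-120 lip -27.78710583158654 27.722198519040983 9.262463630024465 floor 3.62986376503918
-75 lip -27.487347828117343 27.58364702748726 9.123888708039907 floor -0.26208645598188174
-40 lip -27.509122360705945 27.519486095300355 9.2719035460456 floor -0.285446185680278
[  -0.37 -144.31  128.55]
pos [647.6 -52.9 280.2] shift [6.85 0.06 5.08] turn [-0.25 -0.08 -0.01] rows>= 1.4
pos [647.6 -52.9 280.2] shift [11.45  0.06  5.09] turn [-0.25 -0.08 -0.01] rows>= 2.0
pos [647.6 -52.9 280.2] shift [11.45  0.04  1.99] turn [-0.25 -0.08 -0.01] rows>= 1.9
```

```bash
python3 -m jog '[[3,0,4,0,0,0,0],[7,0,4.6,0,0,0,0],[10.5,0,4.6,0,0,0,0],[11.7,0,4.6,-0.2,0,0,0],[11.7,0,4.6,-0.2,0,0,0]]' 20; python3 -c "
from h import *
from bench import arm
s=arm.sense();print((s['tool_pos']-O)@M,s['contact_force'],s['opening'])
d=grab('side','s11');crop(d,'s11',240,100,420,250,4)
goal(O+Y*-71+Z*11,RX(-Z,-Y))"
```

```text
clock: 10.0
tool_pos: [651.4, -136.0, 186.2]
tool_rot: [0.002, 1.222, -1.525]
contact_force: [1.3, 0.8, 1.2]
opening: 0.317
[  -0.32479006 -190.17563824   11.71808647] [1.30164194 0.80650113 1.15599393] 0.3166694484263744
pos [ 652.2 -135.8  187.5] shift [  0.21  -0.06 -11.94] turn [-0.07 -0.05 -0.15] rows>= 1.9
```

View pics/s11.png

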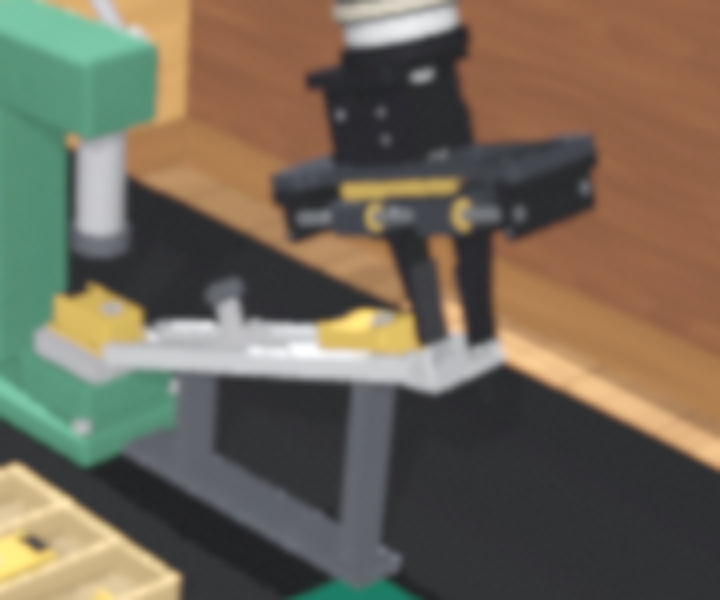

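```bash
python3 -m jog '[[0,0,-0.5,0,0,0,0],[0,0,-1,0,0,0,0],[0,0,-2,0,0,0,0],[0,0,-3,0,0,0,0],[0,0,-4,0,0,0,0]]' 20; python3 -m jog '[[0,0,-1.2,0,0,0,0],[0,0,-2.4,0,0,0,0],[0,0,-3.6,0,0,0,0],[0,0,-4.8,0,0,0,0],[0,0,-5.5,0,0,0,0]]' 20;  python3 -c "
from h import *
from bench import arm
s=arm.sense();print((s['tool_pos']-O)@M,s['contact_force'],s['opening'])
d=grab('side','s12');crop(d,'s12',240,100,420,250,4)
d=grab('wrist','w12');cv2.imwrite('pics/w12.png',d['pixels'])
goal(O+Y*-71+Z*11,RX(-Z,-Y))"
```

```text
clock: 10.68
tool_pos: [649.8, -97.4, 172.9]
tool_rot: [0.005, 1.222, -1.521]
contact_force: [0.0, -0.6, -0.4]
opening: 0.003
clock: 11.3
tool_pos: [647.5, -45.8, 154.0]
tool_rot: [0.004, 1.222, -1.521]
contact_force: [0.1, 0.0, 0.2]
opening: -0.0
[ -0.13122886 -94.37532148  12.35180859] [0.13465961 0.0285438  0.20659742] -0.0001622371658814052
pos [647.4 -45.9 153.9] shift [ 0.14  0.02 -2.34] turn [-0.01 -0.08 -0.07] rows>= 0.4
```

View pics/s12.png

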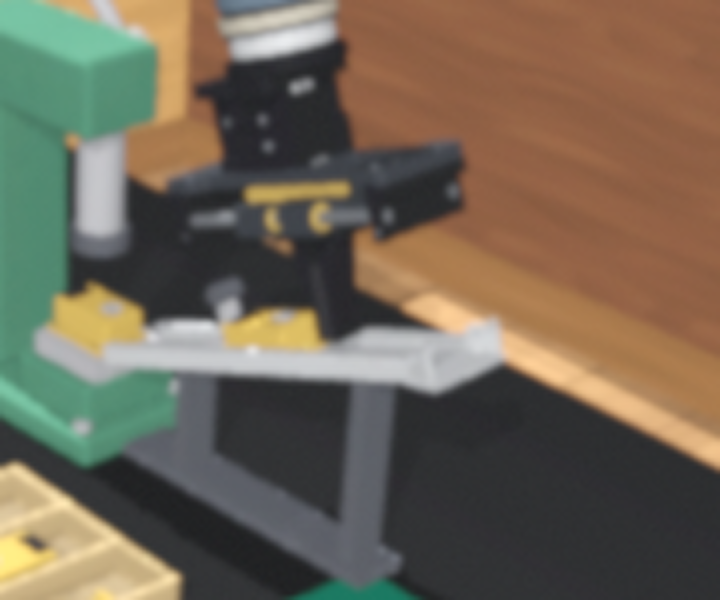

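View pics/w12.png

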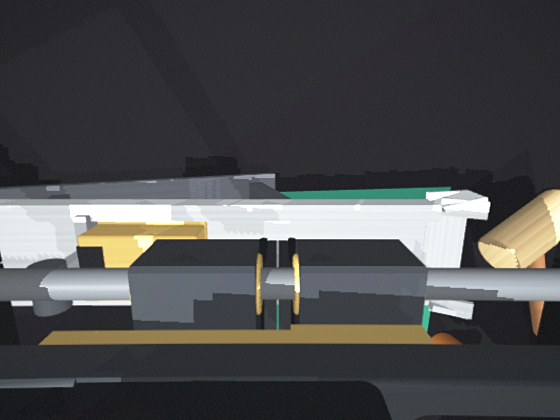

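```bash
cat > t.py <<'E'
from h import *
import sys
np.set_printoptions(precision=1,suppress=True)
for n in sys.argv[1:]:
  P=(cloud(load(n))-O)@M
  for z0,z1 in ((14,21),(22,28)):
    q=P[150:262].reshape(-1,3); q=q[(abs(q[:,0])<17.5)&(q[:,2]>z0)&(q[:,2]<z1)]
    h,e=np.histogram(q[:,1],bins=np.arange(-200,12,3)); print(n,z0,[(int(e[i]),int(h[i])) for i in range(len(h)) if h[i]>4])
E
python3 t.py w12
```

```text
w12 14 [(-104, 10), (-101, 30), (-98, 31), (-95, 34), (-92, 31), (-89, 35), (-86, 17), (-56, 44), (-53, 28), (-50, 28), (-47, 32), (-44, 28), (-41, 26), (-38, 27), (-35, 32), (-32, 28), (-29, 32), (-26, 25), (-23, 31), (-20, 26), (-17, 33), (-14, 28), (-11, 34), (-8, 31), (-5, 32), (-2, 19), (1, 13), (4, 38)]
w12 22 [(-104, 5), (-101, 34), (-98, 28), (-95, 28), (-92, 36), (-89, 30), (-86, 15), (-56, 17), (-53, 25), (-50, 25), (-47, 25), (-44, 25), (-41, 21), (-38, 31), (-35, 62), (-32, 95), (-29, 138), (-26, 163), (-23, 168), (-20, 180), (-17, 174), (-14, 178), (-11, 180), (-8, 175), (-5, 169), (-2, 160), (1, 53), (4, 27)]
```

Lock 1 is now against the stop (spans rail y ≈ −56…0). Go for the second lock.

```bash
python3 -m jog '[[-4,0,0,0,0,0,0.3],[-10,0,1,0,0,0,0.9],[-14,0,2,0,0,0,0.9],[-14,0,2,0,0,0,0.9]]' 20; python3 -c "
from h import *
goal([453,38.7,150],RX([0,0,-1],[1,-0.005,0]))"
```

```text
clock: 11.9
tool_pos: [648.6, -17.9, 298.0]
tool_rot: [0.035, 1.22, -1.493]
contact_force: [0.1, -0.1, -0.6]
opening: 0.371
pos [648.6 -17.9 298. ] shift [ 11.44 -19.46 -11.13] turn [-86.29  16.55  14.7 ] rows>= 8.3
```

```bash
python3 -m jog '[[1,-4,-1,-9.6,1.8,1.6,0.9],[2,-8,-3,-19.2,3.7,3.2,0.9],[4,-12,-5,-28.8,5.5,4.9,0.9],[6,-16,-8,-38.4,7.4,6.5,0.9],[8,-19,-10,-48,9.2,8.2,0.9]]' 20; python3 -c "
from h import *
goal([453,38.7,100],RX([0,0,-1],[1,-0.005,0]))"
```

```text
clock: 12.52
tool_pos: [450.1, 40.8, 181.4]
tool_rot: [-0.462, 1.411, -1.131]
contact_force: [0.1, -0.2, -1.1]
opening: 0.879
pos [450.1  40.8 181.4] shift [ 8.08  0.59 -0.8 ] turn [-37.96   6.54   6.66] rows>= 3.7
```

```bash
python3 -m jog '[[2,0.1,-0.2,-9.7,1.6,1.7,0.9],[4,0.3,-0.4,-19.4,3.3,3.4,0.9],[6,0.5,-0.6,-29,5,5,0.9],[8,0.6,-0.8,-38,6.5,6.7,0.9],[8,0.6,-0.8,-38,6.5,6.7,0.9]]' 20; python3 -m jog '[[0,0,0,0,0,0,0.9],[0,0,0,0,0,0,0.9]]'; python3 -c "
from h import *
d=grab('wrist','w13'); cv2.imwrite('pics/w13.png',d['pixels'])
P=cloud(d)
import bench
s=bench.arm.sense(); print(s['tool_pos'],Rt(s).as_matrix().round(3))
np.savetxt('pics/x',[0])
goal([453,38.7,8],RX([0,0,-1],[1,-0.005,0]))"
```

```text
clock: 13.15
tool_pos: [455.5, 37.6, 100.8]
tool_rot: [-0.466, 1.57, -0.479]
contact_force: [0.2, 0.5, 0.4]
opening: 0.899
clock: 13.4
tool_pos: [456.8, 38.4, 103.1]
tool_rot: [-0.171, 1.565, -0.181]
contact_force: [0.6, -0.7, -0.2]
opening: 0.899
[456.82740158  38.48287828 103.16167702] [[ 0.006  0.01   1.   ]
 [-0.001  1.    -0.01 ]
 [-1.    -0.001  0.006]]
pos [456.8  38.5 103.2] shift [ 9.51  0.03 -0.44] turn [-0.28  0.36  0.06] rows>= 1.5
```

View pics/w13.png

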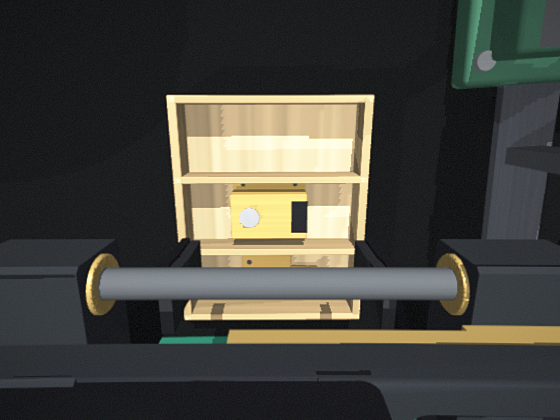

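```bash
python3 -c "
from h import *
np.set_printoptions(precision=1,suppress=True)
d=load('w13')
for p in [(230.5,191),(306,191),(307.5,240),(230.5,239),(174,97),(368,97)]: print(onz(d,*p,28))
P=cloud(d)[150:245].reshape(-1,3); q=P[(P[:,2]>25)&(P[:,2]<31)&(P[:,1]>20)&(P[:,1]<58)&(P[:,0]>400)&(P[:,0]<500)]
print(np.percentile(q,[0.5,99.5],axis=0))"
```

```text
[424.7  58.5  28. ]
[478.4  57.9  28. ]
[479.9  20.9  28. ]
[423.   22.4  28. ]
[390.4 122.2  28. ]
[518.6 121.   28. ]
[[423.9  22.3  25.5]
 [479.4  55.9  30.5]]
```

```bash
python3 -m jog '[[4,0,-0.4,-0.3,0.3,0,0.9],[7,0,-0.4,-0.3,0.3,0,0.9],[9,0,-0.4,-0.3,0.3,0,0.9],[9.4,0,-0.4,-0.3,0.3,0,0.9],[9.4,0,-0.4,-0.3,0.3,0,0.9]]' 25
python3 -m jog '[[0,0,0,0,0,0,0.9],[0,0,0,0,0,0,0.4],[0,0,0,0,0,0,0.4],[0,0,0,0,0,0,0.4],[0,0,0,0,0,0,0.4]]' 25
python3 -m jog '[[0,0,0,0,0,0,0.4],[-1,0,0,0,0,0,0.4],[-4,0,0,0,0,0,0.4],[-9,0,0,0,0,0,0.4],[-14,0,0,0,0,0,0.4]]' 25
python3 -m jog '[[-4,0,0,0,0,0,0.4],[-4,0,0,0,0,0,0.4]]' 25
python3 -c "
from h import *
d=grab('wrist','w14'); cv2.imwrite('pics/w14.png',d['pixels'])
goal(O+Y*-275+Z*27.5,RX(-Z,Y))"
```

```text
clock: 14.08
tool_pos: [453.5, 38.3, 8.9]
tool_rot: [-0.959, 1.57, -0.963]
contact_force: [0.3, 1.1, 1.2]
opening: 0.902
clock: 14.7
tool_pos: [452.6, 38.3, 8.7]
tool_rot: [-2.767, 1.569, -2.771]
contact_force: [-1.3, -0.9, 3.3]
opening: 0.642
clock: 15.32
tool_pos: [453.3, 38.3, 150.0]
tool_rot: [-1.281, 1.57, -1.286]
contact_force: [1.1, -0.2, -1.7]
opening: 0.643
clock: 15.58
tool_pos: [455.8, 38.1, 191.7]
tool_rot: [-0.225, 1.562, -0.229]
contact_force: [0.0, -0.3, -2.4]
opening: 0.643
pos [454.2  38.3 189.8] shift [ -3.91 -24.77  20.21] turn [-91.84  15.57 -15.98] rows>= 8.8
```

View pics/w14.png

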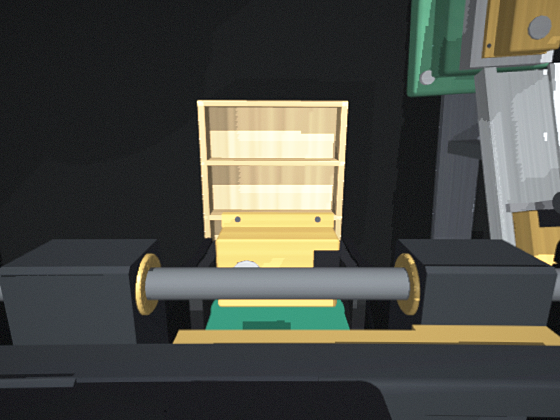

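```bash
python3 -m jog '[[-1,-5.5,0,-9.7,1.6,-1.7,0.4],[-2,-11,0,-19.4,3.3,-3.4,0.4],[-3,-16.5,0.5,-29,4.9,-5,0.4],[-4,-21,2,-38.8,6.6,-6.7,0.4],[-4,-25,4,-48.5,8.2,-8.4,0.4]]' 25
python3 -c "
from h import *
goal(O+Y*-275+Z*27.5,RX(-Z,Y))"
```

```text
clock: 16.25
tool_pos: [491.9, -213.3, 227.2]
tool_rot: [-2.784, 1.371, -1.934]
contact_force: [-0.4, 0.5, -1.0]
opening: 0.643
pos [ 491.9 -213.3  227.2] shift [ -1.5  -12.11  10.84] turn [-42.99   7.33  -7.9 ] rows>= 4.1
```

```bash
python3 -m jog '[[-0.3,-2.4,2.2,-8.6,1.5,-1.6,0.4],[-0.6,-4.8,4.3,-17.2,2.9,-3.2,0.4],[-0.9,-7.3,6.5,-25.8,4.4,-4.7,0.4],[-1.2,-9.7,8.7,-34.4,5.9,-6.3,0.4],[-1.5,-12.1,10.8,-43,7.3,-7.9,0.4]]' 25
python3 -m jog '[[0,0,0,0,0,0,0.4],[0,0,0,0,0,0,0.4],[0,0,0,0,0,0,0.4]]' 25
python3 -c "
from h import *
import bench
d=grab('wrist','w15'); cv2.imwrite('pics/w15.png',d['pixels'])
d=grab('side','s15'); crop(d,'s15',240,60,440,260,3)
print(bench.arm.sense()['joint_pos'])
goal(O+Y*-275+Z*27.5,RX(-Z,Y))"
```

```text
clock: 16.88
tool_pos: [655.0, -208.8, 228.6]
tool_rot: [3.134, 1.222, -1.532]
contact_force: [0.1, -0.1, -1.2]
opening: 0.644
clock: 17.25
tool_pos: [653.7, -209.6, 231.3]
tool_rot: [-3.139, 1.222, -1.528]
contact_force: [-0.4, -0.4, -0.8]
opening: 0.638
[-0.3302308   0.58188278  1.35395869 -0.36559765  1.10033886 -1.79068459]
pos [ 654.2 -209.8  232.1] shift [ 0.19 -0.09  0.03] turn [-0.33  0.01  0.03] rows>= 0.0
```

View pics/w15.png

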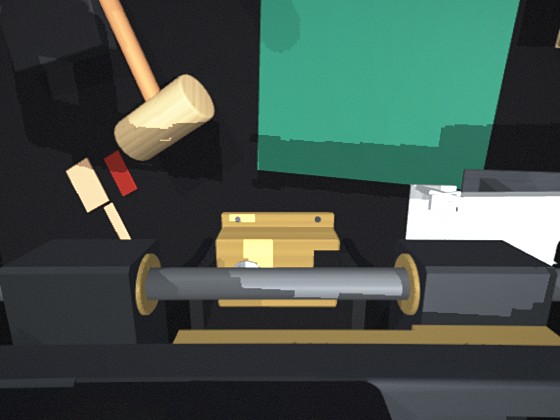

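View pics/s15.png

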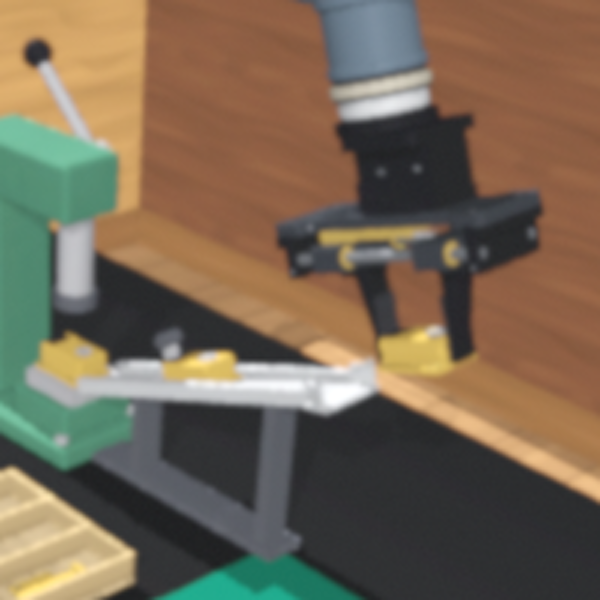

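```bash
cat > m2.py <<'E'
from h import *
from bench import arm
import sys
np.set_printoptions(precision=1,suppress=True,linewidth=160)
n=sys.argv[1]
if len(sys.argv)<3:
    d=grab("wrist",n); cv2.imwrite(f"pics/{n}.png",d["pixels"])
else: d=load(n)
P=(cloud(d)-O)@M
for u in (240,280,310):
  q=P[190:246,u]; q=q[(q[:,2]>-20)&(abs(q[:,0])<40)]
  print(u,"top z",np.median(q[-6:,2]),"side x",np.median(q[(q[:,2]<q[-1,2]-4)&(q[:,2]>q[-1,2]-15)][:,0]), "y",q[-6,1])
for u in (460,480,500,520,540,555):
  q=P[170:240,u]; q=q[(abs(q[:,0])<40)]; l=q[(q[:,2]>6)&(q[:,2]<13)]; f=q[abs(q[:,0])<15]
  if len(l): print(u,"y",np.median(l[:,1]),"lip x",l[:,0].min(),l[:,0].max(),"lip z",np.median(l[:,2]),"floor",np.median(f[:,2]) if len(f) else None)
s=arm.sense();print(s["clock"],s["contact_force"],(s["tool_pos"]-O)@M)
goal(O+Y*-140+Z*10,RX(-Z,Y))
E
python3 m2.py w15 1
```

```text
240 top z 47.59872323985644 side x -18.10317526573904 y -290.652338353455
280 top z 47.58450606027102 side x -17.91119708670357 y -272.7761907467179
310 top z 47.66892487624992 side x -17.877377266996607 y -259.36352243338644
460 y -173.53558837555187 lip x -30.777693959737626 -19.34846088267162 lip z 9.056132842892417 floor -1.1176577746445944
480 y -162.9231362010276 lip x -27.843834452656044 -19.69322602578695 lip z 8.882809671651252 floor -0.9216430572290545
500 y -152.01965706227122 lip x -27.84544825758278 -19.750779238672358 lip z 9.056944983677571 floor -1.1905539613956644
520 y -141.54860009989375 lip x -27.891046346248327 -19.4963060745149 lip z 9.0219873741318 floor -1.0927004001266947
540 y -130.89124151406213 lip x -28.14571728038832 -19.786711726123468 lip z 8.958839339320756 floor -0.6961532328600624
555 y -123.18460437116087 lip x -27.82696627271651 -19.603483437364194 lip z 9.310695317239372 floor -1.0382058414325834
17.35 [-0.   0.2 -0.4] [  -0.9 -275.3   29.4]
pos [ 654.2 -209.8  232.1] shift [ 1.9 -0.  13.5] turn [-0.3  0.   0. ] rows>= 2.2
```

```bash
python3 -m jog '[[1,-0.08,0.5,-0.3,0,0,0.4],[2,-0.08,1.5,-0.3,0,0,0.4],[2.25,-0.08,2.5,-0.3,0,0,0.4],[2.25,-0.08,2.5,-0.3,0,0,0.4],[2.25,-0.08,2.5,-0.3,0,0,0.4]]' 25
python3 -m jog '[[0,0,0,0,0,0,0.4]]'; python3 m2.py w16
```

```text
clock: 17.98
tool_pos: [655.7, -193.6, 202.7]
tool_rot: [-3.136, 1.22, -1.519]
contact_force: [0.2, 0.8, -0.8]
opening: 0.638
clock: 18.1
tool_pos: [655.7, -194.0, 203.1]
tool_rot: [-3.134, 1.22, -1.518]
contact_force: [-0.0, 0.6, -0.7]
opening: 0.641
240 top z 26.206963534635243 side x -15.204292533917432 y -266.456411750173
280 top z 26.368851112921877 side x -15.44745607121283 y -248.56347674497238
310 top z 26.32780349164352 side x -15.240117784984983 y -235.18187746948635
460 y -161.11916606223065 lip x -28.100037808092793 -19.393573239054504 lip z 8.987795003958487 floor -138.22735731278866
480 y -151.63016204959683 lip x -28.07521442880295 -19.36517608936401 lip z 9.238044155928089 floor -78.91376437301861
500 y -141.80441623011734 lip x -27.94930976165765 -19.47473599698789 lip z 8.98121611869531 floor -70.31511641352583
520 y -132.89602796048362 lip x -27.940526618468123 -19.68011342188995 lip z 9.376247696015726 floor -61.978343190193826
540 y -123.29977688438854 lip x -27.884811893759032 -19.6507406244679 lip z 9.238099167916939 floor -1.7499958928542425
555 y -116.21835269580322 lip x -28.011176349076326 -19.882560774930326 lip z 9.195392665531802 floor -1.2473313668232109
18.15 [ 0.2  0.6 -1.1] [   1.3 -250.6    7.5]
pos [ 655.6 -194.   203. ] shift [-0.2  0.1 11.1] turn [-0.  -0.   0.1] rows>= 1.8
```

```bash
python3 -m jog '[[0.1,0.18,0,0,0,0,0.4],[0.1,0.18,0,0,0,0,0.4],[0.1,0.18,0,0,0,0,0.4]]' 25
python3 m2.py w17
```

```text
clock: 18.52
tool_pos: [653.5, -194.2, 201.6]
tool_rot: [-3.138, 1.221, -1.521]
contact_force: [-0.0, -0.1, -0.5]
opening: 0.638
240 top z 24.952443123166873 side x -17.57887204533489 y -266.02941979561945
280 top z 24.53503496038377 side x -17.710250324101793 y -248.24842288515214
310 top z 24.706573874339696 side x -17.561710989187063 y -234.82040325651445
460 y -161.27415268959555 lip x -27.834499699573115 -19.939205294402974 lip z 9.016559594914352 floor -138.60585566027976
480 y -151.66862633607133 lip x -27.964811894700624 -19.88364986157014 lip z 9.255297233734524 floor -80.08711167234898
500 y -142.31826795513228 lip x -27.986013630416625 -19.6914115269563 lip z 9.112298858786241 floor -127.51808030300188
520 y -132.71840583964655 lip x -27.98068810304145 -20.141802899827425 lip z 9.157157776200734 floor -123.3203921674217
540 y -123.22952311623496 lip x -27.937614664546548 -19.850299315531455 lip z 9.018604313100239 floor -117.6277706023721
555 y -116.62672404846353 lip x -28.106415750227637 -19.858573376597327 lip z 9.124213926348181 floor -114.6707193061417
18.575 [ 0.  -0.2 -1.9] [  -0.8 -250.2    6.1]
pos [ 653.5 -194.3  201.5] shift [-0.4 -0.1 11. ] turn [ 0.  -0.   0.1] rows>= 1.8
```

```bash
python3 -m jog '[[-0.04,-0.03,1.2,0,0,0,0.4],[-0.04,-0.03,2.6,0,0,0,0.4],[-0.04,-0.03,3.8,0,0,0,0.4],[-0.04,-0.03,5,0,0,0,0.4],[-0.04,-0.03,5.5,0,0,0,0.4]]' 25
python3 m2.py w18
```

```text
clock: 19.2
tool_pos: [651.3, -141.1, 182.5]
tool_rot: [-3.14, 1.221, -1.522]
contact_force: [0.4, 0.7, -0.8]
opening: 0.643
240 top z 25.235250562455526 side x -17.45189671915267 y -209.72359788505565
280 top z 24.847523211385685 side x -26.889370443753805 y -191.8105265749882
310 top z 24.82243148670321 side x -26.182319564009575 y -178.35453644097
460 y -104.37188638922837 lip x -28.042389529649185 -19.293593151916152 lip z 8.8020319662523 floor -121.30714466289582
480 y -95.10635054155463 lip x -27.804677615460125 -19.796398425122867 lip z 9.369132700185931 floor -115.81951609276649
500 y -85.44858368538807 lip x -27.96553757558139 -19.697794661323982 lip z 9.184463219645416 floor -110.60477307718885
520 y -76.32231317305941 lip x -27.91744153894685 -19.778618579013617 lip z 9.45314790175486 floor -106.15715804365027
540 y -66.7541679011224 lip x -27.580036160376036 -19.46336990094158 lip z 9.276157958286166 floor -101.61899769820633
555 y -59.52044286649824 lip x -27.838984036093837 -10.980012763119785 lip z 8.928964936630383 floor -98.4766081931528
19.25 [ 0.5 -1.2 -0.9] [  -0.7 -193.6    6.5]
pos [ 651.2 -140.9  182.4] shift [-0.3 -0.1  5.3] turn [0.1 0.  0.1] rows>= 0.9
```

View pics/w18.png

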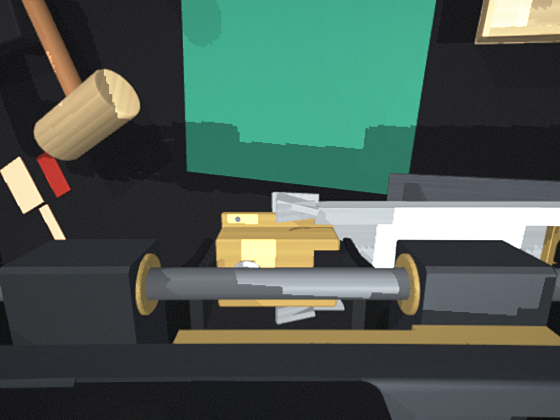

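```bash
python3 -m jog '[[-0.02,-0.03,1.2,0,0,0,0.4],[-0.02,-0.03,2.4,0,0,0,0.4],[-0.02,-0.03,3.6,0,0,0,0.4],[-0.02,-0.03,4.8,0,0,0,0.4],[-0.02,-0.03,6,0,0,0,0.4]]' 25
python3 m2.py w19 | tail -2
python3 -c "
from h import *
d=grab('side','s19');crop(d,'s19',240,100,420,250,4)"
```

```text
clock: 19.88
tool_pos: [649.1, -85.2, 162.3]
tool_rot: [-3.138, 1.221, -1.521]
contact_force: [-0.0, 0.3, -2.2]
opening: 0.64
19.925 [-0.1 -0.9 -2.8] [  -0.7 -132.4    6.5]
pos [648.6 -83.5 161.5] shift [-0.3 -0.1 -0.8] turn [0.1 0.1 0.1] rows>= 0.1
```

View pics/s19.png

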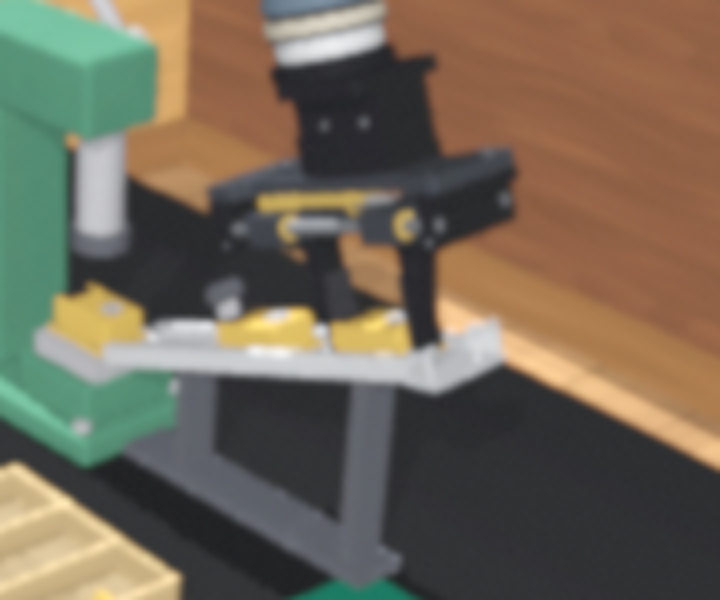

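View pics/w19.png

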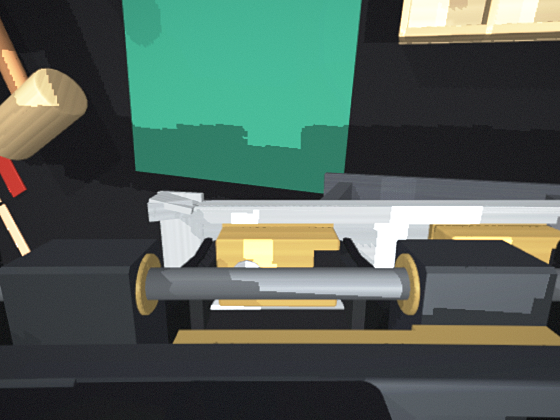

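```bash
python3 -m jog '[[0,0,0,0,0,0,0.8],[0,0,0,0,0,0,0.8],[0,0,0,0,0,0,0.8],[-1.5,0,0,0,0,0,0.8],[-4,0,-0.5,0,0,0,0.8]]' 25; python3 -m jog '[[-1,0,-3,0,0,0,0],[-1,0,-6,0,0,0,0],[-1,0,-6,0,0,0,0],[-1,0,-6,0,0,0,0]]' 20
python3 -c "
from h import *
d=grab('wrist','w20');cv2.imwrite('pics/w20.png',d['pixels'])
d=grab('side','s20');crop(d,'s20',240,100,420,250,4)
goal(O+Y*-193+Z*12,RX(-Z,Y))
goal(O+Y*-127+Z*12,RX(-Z,Y))"; python3 t.py w20
```

```text
clock: 20.6
tool_pos: [648.1, -76.8, 202.2]
tool_rot: [3.14, 1.221, -1.526]
contact_force: [-0.3, 0.2, 0.4]
opening: 0.803
clock: 21.1
tool_pos: [650.8, -129.2, 232.0]
tool_rot: [-3.138, 1.221, -1.522]
contact_force: [-1.0, 0.4, -0.3]
opening: 0.431
pos [ 650.7 -128.7  231.4] shift [ 4.46 -0.07  0.58] turn [0.09 0.03 0.04] rows>= 0.7
pos [ 650.7 -128.7  231.4] shift [ 4.47 -0.08  7.18] turn [0.09 0.03 0.04] rows>= 1.4
w20 14 [(-143, 109), (-140, 14), (-137, 14), (-134, 12), (-131, 13), (-128, 14), (-125, 16), (-122, 10), (-119, 16), (-116, 15), (-113, 12), (-110, 14), (-107, 14), (-104, 16), (-101, 15), (-98, 18), (-95, 15), (-92, 14), (-89, 6), (-59, 9), (-56, 431), (-44, 5), (-41, 6), (-38, 6), (-32, 5)]
w20 22 [(-143, 107), (-140, 142), (-137, 162), (-134, 156), (-131, 153), (-128, 147), (-125, 146), (-122, 138), (-119, 151), (-116, 148), (-113, 153), (-110, 156), (-107, 142), (-104, 154), (-101, 143), (-98, 167), (-95, 150), (-92, 152), (-89, 137), (-86, 20), (-56, 250), (-53, 272), (-50, 311), (-47, 302), (-44, 283), (-41, 259), (-38, 270), (-35, 207), (-32, 82)]
```

View pics/w20.png

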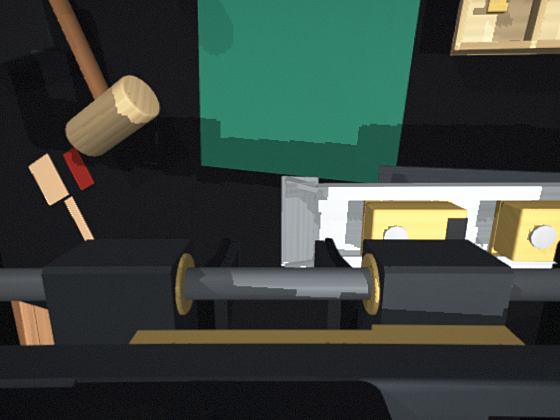

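View pics/s20.png

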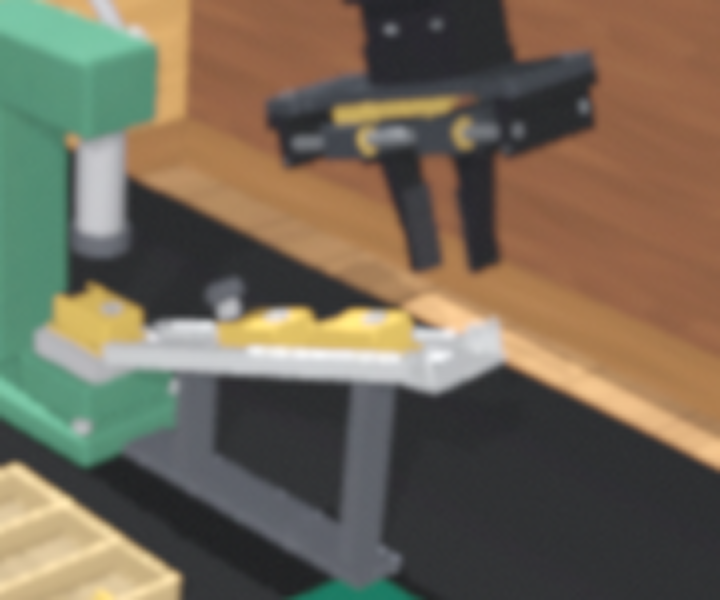

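```bash
python3 -m jog '[[2,-0.07,0.3,0,0,0,0],[4.4,-0.07,0.5,0,0,0,0],[4.4,-0.07,1.5,0,0,0,0],[4.4,-0.07,2.5,0,0,0,0],[4.4,-0.07,3.5,0,0,0,0]]' 20; python3 -m jog '[[0,0,1,0,0,0,0],[0,0,1.8,0,0,0,0],[0,0,2.4,0,0,0,0],[0,0,2.8,0,0,0,0],[0,0,2.8,0,0,0,0]]' 20
python3 -c "
from h import *
d=grab('wrist','w21');cv2.imwrite('pics/w21.png',d['pixels'])
goal(O+Y*-127+Z*12,RX(-Z,Y))"; python3 t.py w21
```

```text
clock: 21.82
tool_pos: [651.6, -110.7, 179.3]
tool_rot: [-3.133, 1.22, -1.516]
contact_force: [0.9, 0.3, -0.4]
opening: 0.004
clock: 22.45
tool_pos: [649.8, -85.7, 168.9]
tool_rot: [-3.138, 1.221, -1.521]
contact_force: [-0.4, -0.9, -0.3]
opening: 0.008
pos [649.9 -85.9 169. ] shift [0.07 0.05 1.02] turn [ 0.02 -0.02  0.09] rows>= 0.2
w21 14 [(-146, 21), (-143, 30), (-140, 30), (-137, 30), (-134, 32), (-131, 33), (-128, 7), (-113, 32), (-110, 24), (-107, 29), (-104, 29), (-101, 27), (-98, 25), (-95, 26), (-92, 29), (-89, 23), (-86, 30), (-83, 25), (-80, 27), (-77, 26), (-74, 27), (-71, 27), (-68, 27), (-65, 27), (-62, 24), (-59, 24), (-56, 28), (-53, 7), (-50, 11), (-44, 8), (-41, 9), (-38, 6), (-35, 9), (-32, 6), (-29, 5), (-20, 6), (-14, 5), (-11, 6), (-8, 5)]
w21 22 [(-146, 14), (-143, 32), (-140, 26), (-137, 31), (-134, 35), (-131, 26), (-128, 5), (-113, 12), (-110, 51), (-107, 45), (-104, 48), (-101, 49), (-98, 50), (-95, 49), (-92, 51), (-89, 47), (-86, 49), (-83, 50), (-80, 64), (-77, 103), (-74, 134), (-71, 171), (-68, 199), (-65, 202), (-62, 201), (-59, 186), (-56, 192), (-53, 196), (-50, 206), (-47, 214), (-44, 212), (-41, 192), (-38, 185), (-35, 184), (-32, 193), (-29, 210), (-26, 197), (-23, 205), (-20, 194), (-17, 203), (-14, 196), (-11, 211), (-8, 93)]
```

View pics/w21.png

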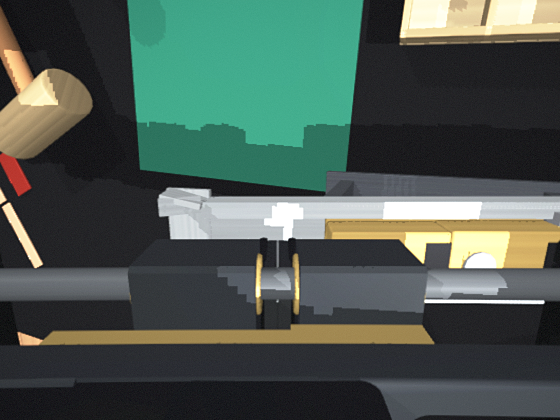

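Lock 2 appears seated (tail ≈ −112). A gentle nudge to make sure both are hard up.

```bash
python3 -m jog '[[0,0,0.6,0,0,0,0],[0,0,1,0,0,0,0],[0,0,1.3,0,0,0,0],[0,0,1.3,0,0,0,0]]' 20
python3 -m jog '[[0,0,0.15,0,0,0,0],[0,0,0.15,0,0,0,0]]';python3 -m jog '[[0,0,0.1,0,0,0,0],[0,0,0.1,0,0,0,0]]'
```

```text
clock: 23.0
tool_pos: [649.2, -73.3, 164.3]
tool_rot: [-3.139, 1.221, -1.521]
contact_force: [0.1, -1.1, 1.0]
opening: 0.006
clock: 23.25
tool_pos: [649.2, -72.2, 164.0]
tool_rot: [-3.138, 1.221, -1.521]
contact_force: [-0.2, 0.0, 0.7]
opening: 0.007
clock: 23.5
tool_pos: [649.2, -71.3, 163.6]
tool_rot: [-3.138, 1.221, -1.521]
contact_force: [-0.0, 0.2, 0.9]
opening: 0.006
```

```bash
for i in 1; do python3 -m jog '[[0,0,0.15,0,0,0,0],[0,0,0.15,0,0,0,0]]'; done; python3 -m jog '[[0,0,0.15,0,0,0,0],[0,0,0.15,0,0,0,0]]'; python3 -c "
from h import *
import bench
s=bench.arm.sense();print((s['tool_pos']-O)@M,s['contact_force'])"
```

```text
clock: 23.75
tool_pos: [649.4, -70.4, 163.4]
tool_rot: [-3.137, 1.22, -1.52]
contact_force: [0.6, -3.1, -0.4]
opening: 0.006
clock: 24.0
tool_pos: [649.4, -70.3, 163.5]
tool_rot: [-3.137, 1.217, -1.52]
contact_force: [1.1, -5.8, 2.1]
opening: 0.005
[   0.66947212 -120.69390511   12.89835201] [ 1.07400268 -5.8236653   2.12072022]
```

Firm contact (~6 N, TCP stopped). Back off, lift clear and check.

```bash
python3 -m jog '[[0,0,-1,0,0,0,0],[-2,0,-2,0,0,0,0],[-7,0,-2,0,0,0,0],[-12,0,-2,0,0,0,0],[-16,0,-2,0,0,0,0]]'
python3 -m jog '[[0,0,0,0,0,0,0.5],[0,0,0,0,0,0,0.5],[0,0,0,0,0,0,0.5],[0,0,0,0,0,0,0.5]]'
python3 -c "
from h import *
import bench
d=grab('wrist','w22');cv2.imwrite('pics/w22.png',d['pixels'])
d=grab('side','s22');crop(d,'s22',180,60,380,280,3)
d=grab('scene','c22');crop(d,'c22',140,130,420,350,2.7)
s=bench.arm.sense();print(s['tool_pos'],s['clock'])"; python3 t.py w22
```

```text
clock: 24.62
tool_pos: [647.3, -31.5, 321.8]
tool_rot: [-3.132, 1.222, -1.516]
contact_force: [0.2, -1.5, 1.0]
opening: 0.003
clock: 25.12
tool_pos: [646.6, -32.8, 318.1]
tool_rot: [3.137, 1.221, -1.529]
contact_force: [0.6, 0.2, 0.4]
opening: 0.371
[647.01778861 -32.61663018 319.00452817] 25.275
w22 14 [(-113, 18), (-56, 6), (4, 18)]
w22 22 [(-113, 19), (-110, 118), (-107, 116), (-104, 111), (-101, 117), (-98, 124), (-95, 108), (-92, 107), (-89, 121), (-86, 112), (-83, 115), (-80, 113), (-77, 117), (-74, 112), (-71, 116), (-68, 118), (-65, 111), (-62, 114), (-59, 117), (-56, 107), (-53, 111), (-50, 113), (-47, 117), (-44, 116), (-41, 108), (-38, 115), (-35, 102), (-32, 111), (-29, 112), (-26, 111), (-23, 117), (-20, 111), (-17, 111), (-14, 116), (-11, 113), (-8, 114), (-5, 114), (-2, 123), (1, 8)]
```

View pics/w22.png

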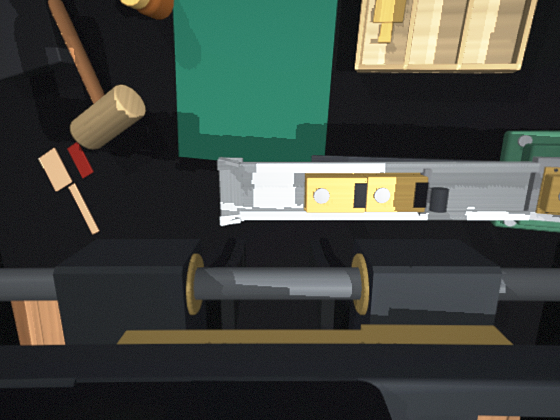

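View pics/s22.png

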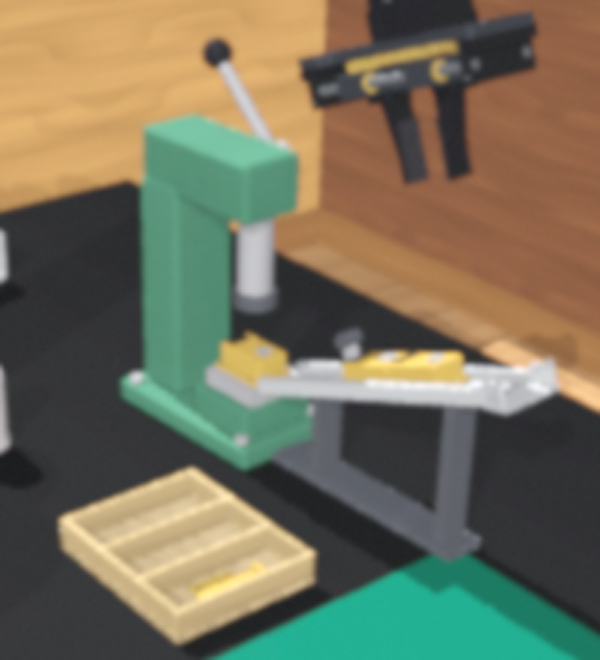

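View pics/c22.png

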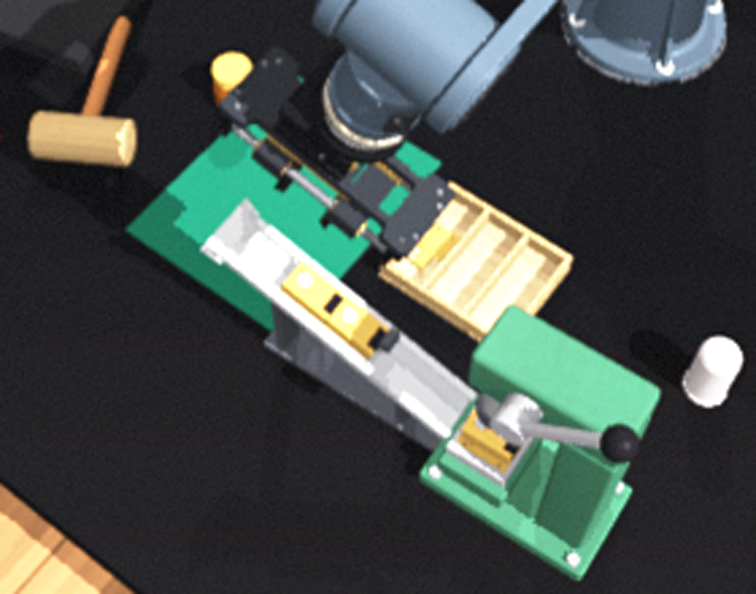

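Wrist view: two locks butted (px 305–366 and 366–428), both notches downhill (right), front one against the blade at 430; together they cover rail y −112…0. The tongue is in its trough, bystanders are in place, and the arm is clear.

```bash
python3 -c "
from bench import job
print(job.hand_in())"
```

```text
the job is handed in; nothing more can be done
None
```

Both lock bodies are in the feed rail, flat on their back plates with the mouth end downhill, the same way round as the lock in the press. I gripped each one by its ends from the tray and slid it in under the lips.

- **Sliding:** Neither lock ran all the way down on its own. The first hung at about rail y −117 mm and the second at about −115 mm. I pushed each from behind with closed fingers, then gave the stack a final nudge of about 6 N, which met a firm stop.
- **Last checks:** Depth readings show brass without a gap from about −112 to 0 mm along the rail, so the first lock is at the stop and the second is against the first. Both notches face downhill.
- **Everything else:** The tongue plate is still in its trough, and the mallet, spool and jar look undisturbed. The arm was clear and the clock read about 25 s at hand-in. The largest contact force I read was about 7 N.
- **Disagreement:** Position readings taken while the arm was still settling were 1–3 mm off. I aligned each lock to the rail from a single wrist picture instead. No check was left failing.

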